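# Lock the hand mill's castle nut at the next slot

### The arm

A 7-joint arm with a two-finger parallel gripper is mounted at the origin on a cart in front of the work surface, level with it; the furniture and walls round the work are solid. World frame = base frame: x ahead of the robot, y to its left, z up, the work surface at z = 0. Lengths are in m, angles in rad, forces in N, time in s.
With the tool pointing down it reaches from about 0.425 to 0.925 m from the base axis. Payload 6.8 kg.
Tool frame: the origin (TCP) lies between the finger pads; the fingertips stand 14 mm ahead of it and the grasp point (between the pads) lies 5 mm behind it; z points along the fingers, y is the direction in which the jaws open and shut (so a half turn about z gives the same grasp; the last joint's range is limited). The gripper opens to 88 mm and grips with 3 to 60 N. Pads are 20 mm wide; open, the fingers measure 115 mm over their backs; the gripper's body (75 mm by 178 mm) begins 61 mm behind the grasp point.
Start: joints at [-1.436, 0.477, 0.022, 1.555, -0.011, 1.109, -0.083], TCP at [0.162, 0.655, 0.237] pointing down, gripper open.
Joint ranges: [-2.96, 2.96], [-0.34, 2.1], [-1.41, 1.46], [0.24, 2.44], [-1.37, 4.51], [0.17, 1.92], [-2.96, 2.96]. Speed limits (rad/s): [2.39, 2.39, 3.14, 3.14, 3.14, 3.14, 3.14].

### API

Orientations are given as a unit quaternion [w, x, y, z].
In Python, from station import robot gives the robot as it stands. The module is installed in compiled form; this text tells all that it offers.
- The arm moves only by the shell command python3 -m creep 'ROWS' [OPENING]. ROWS is JSON, a list of rows, each a list of 2 entries, a list of its own where there are three numbers: the shift along the tool's x, y, z in cm, then the turn about the tool's z in degrees. A call has 1 to 10 rows; each row is the pose to reach, as a shift and turn from the pose measured when the call began, along the tool's axes at that moment; what a row does not reach only later rows make up. A row lasts 1/10 s, in which the tool goes at most 50 mm and 8.59 degrees, less where a joint would pass 70% of its speed; a pose out of reach is approached as far as the arm can. A call with a gripper value outside its range is refused whole. OPENING is the closure, from 0 (fully open) to 1 (shut), set as the call begins (- or left out, the last holds). The fingers move at their own pace and stop on an object; the grip force is fixed at half the most. Time passes only in rows, so rows that repeat a pose let the fingers close. It gives the time, the measured TCP pose, the force and the opening at its end, in the units of the state.
- robot.state(): the state, without advancing time (a new reading comes with each control period).
- robot.grab_frame(name): name is "side" or "top"; returns a dict with "pixels" (400x640x3 uint8, blue, green, red), "depth" (400x640 float32, m along the optical axis (not along the pixel's ray), 0 where there is no reading), "vfov" (degrees; the focal length in pixels is half the picture's height over the tangent of half this angle, whatever the lens; pixels are square), "cx", "cy" (the principal point, pixels), "rvec" (rotation vector, rad) and "tvec" (3), from world to camera coordinates, as OpenCV has them. Camera axes: x right, y down, z forward; pixel columns grow to the right and rows downward; lengths in m; the calibration is good to about 2 mm. A picture is of the moment at which its call begins.
- robot.hand_in(): hands the job in, once; it reports no verdict.
The state is a dict: "clock": time; "joint_positions": joint angles; "qvel": joint speeds; "joint_efforts": joint torques, N m; "tool_pos": TCP position; "eef_rot": TCP orientation; "wrist_force": force on the tool from outside, world axes, zero at the start; "moment": the same for the moment, N m; "finger_gap": finger opening in m.
Only numpy, scipy, OpenCV 4.12 (cv2) and the standard library are available. Lean on these libraries where they do the work, as an engineer would, in place of code of your own. Each camera call takes 0.05 s, during which the arm holds its last target.

### The job

The slotted castle nut on the hand mill's upright spindle is not yet locked. Tighten it (clockwise seen from above) just to the next slot that lines up with the cross hole, where you feel the lightly sprung lock pin drop in and stop the nut, without forcing the nut against the pin; then gently press the pin's knob fully home so that the pin goes through the spindle. Do not slacken the nut or skip a slot, and leave the mug, the lemon and the salt box alone.

Things in the scene. Friction and masses are not known exactly. Their poses are not given: they have to be found in the camera images.
- mill_mount: Fixed aluminium mount of a hand mill: foot plate 200 x 130 mm, 14 mm high; on it a round housing 64 mm across at its top (50 mm high), a washer 56 mm across (top at 53 mm), the nut. Origin on the worktop under the spindle's axis, z up; the lock pin slides level along the x axis from the -x side. Its yaw is 1.25 to 1.85 rad, so the pin's knob points to the robot's right.
- nut_axis (a point): Point on the nut's upright axis, 65 mm above the worktop, at the middle of the hexagon: a steel hexagon 44 mm across flats, from 53 to 77 mm high, gripped from above on two opposite flats. Above it, from 77 to 91 mm, stands the nut's round crown, 40 mm across, with four slots 9 mm wide, 90 degrees apart. The spindle (22 mm across) ends at 100 mm.
- nut (a joint): Turn of the nut, rad, growing clockwise from above (tighter). At 0 one pair of flats faces 75 degrees left (counter-clockwise) of the mount's x. Friction 0.15 N m; stays where left. Starts at -0.95 to -0.85. The crown's angle to the flats is not known, so the next slot meets the pin anywhere from -0.5 to 0.5: feel for it. The pin then stops the nut: stop as the torque climbs 0.25 N m.
- cross_hole (a point): Centre of the spindle's cross hole, on the spindle's axis 84 mm above the worktop; the hole lies along the mount's x axis, in line with the pin. The pin has about 1 mm play to either side in a slot of the nut. More than 40 N between the pin and the nut (about 0.45 N m of turning beyond the friction) damages them.
- lock_pin (a joint): Travel of the 7 mm lock pin towards the spindle (mount's +x), m. At 0 its blunt tip lies on the outside of the crown, pressed by a light spring (1 to 2 N). When a slot comes before it, it springs in by itself to about 0.010 and locks the nut, but goes no farther. Pressed with a steady 4 to 8 N (more at the first touch) it goes on through the spindle to its stop at 0.034 (home) and stays there.
- knob_face (a point): Centre of the outer flat face of the pin's steel knob (disc 24 mm across, 16 mm thick, axis along the pin), 84 mm above the worktop. It moves with the pin: 116.5 mm from the spindle's axis on the mount's -x side when lock_pin reads 0, 82.5 mm when home. Press it towards the spindle (mount's +x).
- guide_top (a point): Middle of the top of the fixed guide post that carries the pin: 18 mm along the pin, 30 mm across, top 94 mm above the worktop, centre 57 mm from the spindle's axis on the mount's -x side. Keep the fingers clear of it when gripping the nut: the flats whose normals are not near the pin's line leave the most room.
- lemon: A yellow lemon, 78 x 55 x 56 mm, loose on the worktop; origin at its underside. Leave alone.
- mug: A plain white mug, 94 mm high, loose on the worktop; origin at its underside. Leave alone.
- salt_box: An upright cardboard box of salt, 39 x 59 x 92 mm, loose on the worktop; origin at its underside. Leave alone.
Things that resemble listed ones, but are neither listed nor needed, are in the scene too. There is more than one size of the mill_mount; the one meant has the size given above.

How it is judged:
By the outcome, as a careful person would: the job done as asked, in the order asked, and still so for the second after the job is handed in, with the robot touching nothing.
It also fails if it takes over 69 s, if anything falls off the work surface, if the arm or the gripper's body presses on something with over 40 N, if the wrist force passes 120 N, or if a joint passes its speed limit or range.

## Working session

There is one attempt and no reset: what is moved stays moved. The work goes in short steps, Python scripts to look and compute and a shell command to move; the robot and the scene stay as the last step left them, time stands still between calls to the robot, and variables do not carry over. Pictures are saved under pics/ and viewed, and the job is handed in when it is done.

```bash
mkdir -p pics; ls; python3 - <<'E'
from station import robot
import cv2,json
s=robot.state()
for k,v in s.items(): print(k,v)
for n in("side","top"):
    f=robot.grab_frame(n); cv2.imwrite(f"pics/{n}0.png",f["pixels"])
    print(n,f["vfov"],f["cx"],f["cy"],f["rvec"],f["tvec"],(f["depth"]>0).mean())
E
```

```text
pics
clock 0.0
joint_positions [-1.43610443  0.47782583  0.02235949  1.55642218 -0.01154157  1.10930053
 -0.08307347]
qvel [-7.76124454e-04 -3.53689739e-04  1.29001193e-03  1.22590380e-04
  3.04131892e-04  8.53632532e-05 -1.52787630e-03]
joint_efforts [ 5.53674909e-04 -5.82842231e+01  1.53549425e+00 -2.72614521e+01
 -5.41935442e-02  1.67427992e-02  1.73394046e-04]
tool_pos [0.1621551  0.6546466  0.23567719]
eef_rot [-5.66816929e-05  1.21091826e-01  9.92640889e-01 -9.12198142e-04]
wrist_force [ 1.08045683 -0.16615751  0.59285643]
moment [ 0.01594447 -0.0068922  -0.01570413]
finger_gap 0.08766549766071711
side 56.21154141202401 322.2332722789668 202.41652265183146 [ 2.06211304  0.01098182 -0.00224472] [-0.55713125  0.12305     1.10423274] 0.98301953125
top 50.67821010203853 324.1899737728734 192.7563441280782 [ 2.01758742 -2.21511875  0.23053716] [0.17976462 0.54140575 1.40143989] 0.99605859375
```

View pics/side0.png

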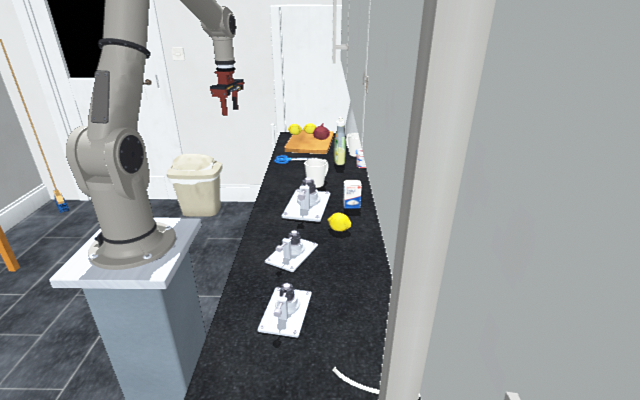

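View pics/top0.png

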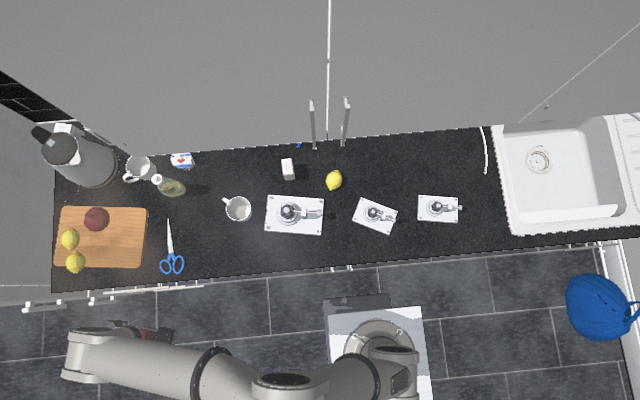

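The top view shows three mounts, at about (294,214), (375,215) and (438,208). The leftmost looks largest. Next I measure the foot plates.

```bash
cat > h.py <<'E'
import numpy as np,cv2
from station import robot
def cam(f):
    fl=200/np.tan(np.radians(f["vfov"])/2)
    K=np.array([[fl,0,f["cx"]],[0,fl,f["cy"]],[0,0,1]])
    R=cv2.Rodrigues(np.array(f["rvec"],float))[0]; t=np.array(f["tvec"],float)
    return K,R,t
def ray(f,px,z):
    K,R,t=cam(f); px=np.atleast_2d(np.array(px,float))
    d=(np.linalg.inv(K)@np.c_[px,np.ones(len(px))].T).T@R
    c=-R.T@t
    return c+d*((z-c[2])/d[:,2])[:,None]
def cloud(f):
    K,R,t=cam(f); v,u=np.mgrid[0:400,0:640]; D=f["depth"]
    P=np.stack([(u-K[0,2])/K[0,0]*D,(v-K[1,2])/K[1,1]*D,D],-1)
    return (P-t)@R
def proj(f,p):
    K,R,t=cam(f); q=(K@(R@np.atleast_2d(p).T+t[:,None])).T; return q[:,:2]/q[:,2:]
E
python3 - <<'E'
from h import *
f=robot.grab_frame("top"); g=robot.grab_frame("side")
P=cloud(f)
im=f["pixels"]; hsv=cv2.cvtColor(im,cv2.COLOR_BGR2HSV)
m=((P[...,2]>0.006)&(P[...,2]<0.025)&(P[...,0]>0.3)&(P[...,0]<0.75)&(abs(P[...,1])<.5)).astype(np.uint8)
m=((im.min(-1)>170)|(P[...,2]>.03)*0).astype(np.uint8)
cs,_=cv2.findContours(m[150:260,200:480].copy(),cv2.RETR_EXTERNAL,cv2.CHAIN_APPROX_NONE)
for c in cs:
    if cv2.contourArea(c)<150: continue
    c=c.reshape(-1,2)+[200,150]
    w=ray(f,c,0.014)[:,:2].astype(np.float32)
    r=cv2.minAreaRect(w); print(c.mean(0),r, cv2.boxPoints(r).round(4).tolist())
z=cv2.resize(im[180:250,255:335],None,fx=10,fy=8,interpolation=cv2.INTER_CUBIC)
z=cv2.resize(im[185:245,255:335],None,fx=10,fy=10,interpolation=cv2.INTER_CUBIC); cv2.imwrite("pics/topz.png",z)
z=cv2.resize(g["pixels"][165:230,270:350],None,fx=9,fy=9,interpolation=cv2.INTER_CUBIC); cv2.imwrite("pics/sidez.png",z)
E
```

```text
[374.69230769 215.47863248] ((0.46644848585128784, -0.04163525253534317), (0.14251291751861572, 0.09027780592441559), 62.90319061279297) [[0.3937999904155731, -0.08449999988079071], [0.4742000102996826, -0.12559999525547028], [0.5390999913215637, 0.0012000000569969416], [0.4587000012397766, 0.042399998754262924]]
[238.25471698 205.21698113] ((0.5493484735488892, 0.4324423670768738), (0.10626289248466492, 0.07021642476320267), 31.53497886657715) [[0.48570001125335693, 0.43459999561309814], [0.5224000215530396, 0.37470000982284546], [0.6129999756813049, 0.4302999973297119], [0.5763000249862671, 0.490200012922287]]
[439.04511278 208.27067669] ((0.4706548750400543, -0.27117085456848145), (0.15257231891155243, 0.08932153135538101), 80.3327865600586) [[0.4138000011444092, -0.33889999985694885], [0.5019000172615051, -0.3538999855518341], [0.5274999737739563, -0.20350000262260437], [0.43939998745918274, -0.18850000202655792]]
[293.93888889 214.36666667] ((0.49802398681640625, 0.24119703471660614), (0.19960860908031464, 0.12828804552555084), 80.18741607666016) [[0.41780000925064087, 0.15379999577999115], [0.5442000031471252, 0.13189999759197235], [0.5781999826431274, 0.3285999894142151], [0.45179998874664307, 0.3504999876022339]]
```

View pics/topz.png

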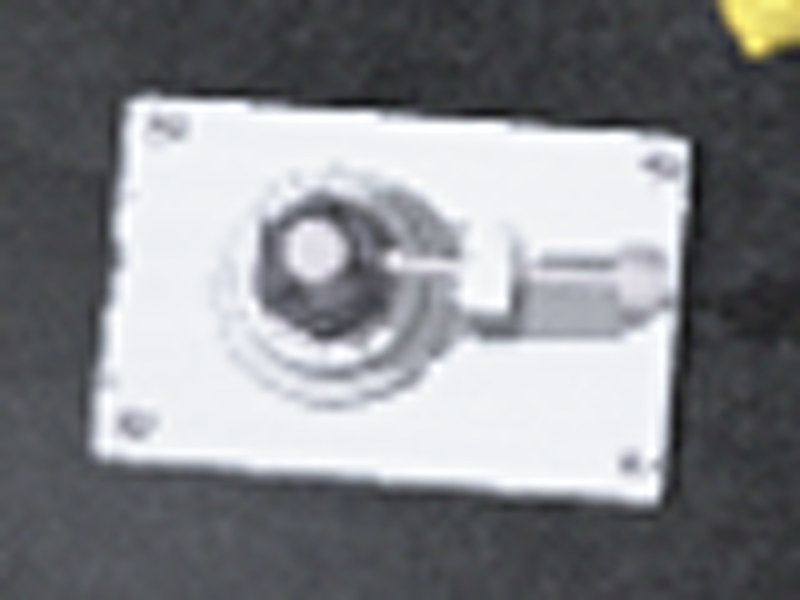

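View pics/sidez.png

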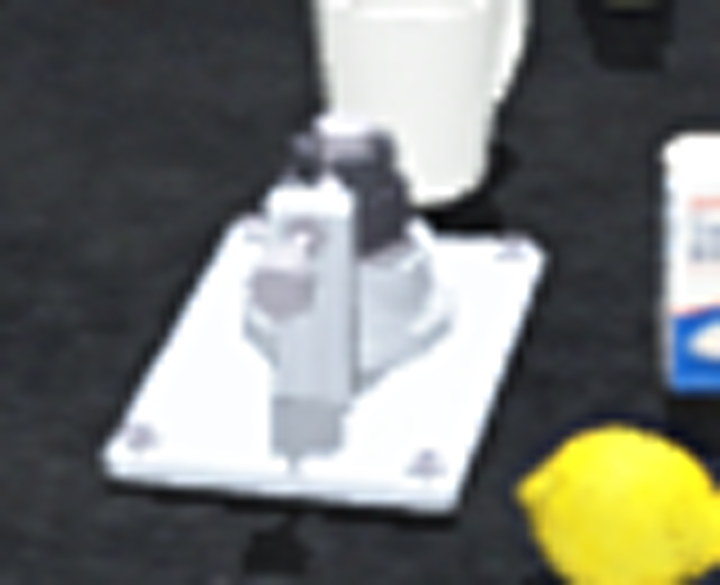

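The plate measures 200 x 128 mm, so the leftmost mount is the one meant, with a yaw of about 80.2° = 1.40 rad. The zoomed top view shows the spindle end at about (286.3,209.3), the post at about (303.5,212) and the knob at about (319,211.5). Next I refine these positions.

```bash
python3 - <<'E'
from h import *
f=robot.grab_frame("top"); g=robot.grab_frame("side")
np.set_printoptions(precision=4,suppress=True)
im=f["pixels"]; P=cloud(f)
print("top depth z map"); 
print((P[200:222,278:328,2]*1000).astype(int)[::1,::1])
gray=cv2.cvtColor(im,cv2.COLOR_BGR2GRAY)
print(gray[203:218,279:296])
# spindle top disc: bright within dark nut
sub=gray[204:215,282:292].astype(float); 
m=np.zeros_like(gray); m[204:215,282:292]=(sub>130)
n,l,st,c=cv2.connectedComponentsWithStats(m); print(st,c)
k=1+np.argmax(st[1:,4]); print("spindle",c[k],ray(f,c[k],0.100))
ax=ray(f,c[k],0.100)[0]
u=np.array([np.cos(1.40),np.sin(1.40)])
ctr=np.array([.4980,.2412]); d=ctr-ax[:2]; print("plate centre in mount",d@u,d@[-u[1],u[0]])
K0=np.r_[ax[:2]-u*.1165,.084]; G=np.r_[ax[:2]-u*.057,.094]
print("pred knob px",proj(f,K0),proj(g,K0),"guide",proj(f,G),proj(g,G),"spindle side",proj(g,np.r_[ax[:2],.1]))
E
```

```text
top depth z map
[[11 19  5 ... -3 -2 -2]
 [15 13 11 ...  5  1 -5]
 [16 14 14 ... -2  1 -4]
 ...
 [18 30 29 ... -4  0  4]
 [14 26 31 ...  1 -5  3]
 [18 17 22 ... -1  2  6]]
[[241 241 235 225 241 213 233 229 216 241 234 224 205 208 209 205 221]
 [242 241 229 225 242 241 193 153 147 176 192 206 205 166 165 152 170]
 [241 231 223 241 199 166 130 108 101  77 108 137 164 165 163 140 150]
 [234 224 205 207 138 110 102 100  89  63  84  97 101 130 160 163 139]
 [235 226 136 129  96 147 223 212 195 129  92 117 103  92 122 175 154]
 [237 231 108 108 151 223 228 226 226 201 118 104 123  84  92 136 155]
 [239 222 106 106 165 230 223 222 225 225 167  87 124 102  82 115 158]
 [243 220 108 109 170 235 223 220 224 221 168  84 128 118 153 224 188]
 [242 192 118 104 152 224 226 225 225 213 134  62  91 102 163 226 215]
 [240 178 118 121 121 155 208 224 196 143  97  75  81  83 101 138 160]
 [239 168 116 111  98  86 130 145 143 116 115 101  84  87  97 114 156]
 [241 187 114  99  81  78  94 117 132 122 121 102  78  80  97 132 164]
 [240 239 123  91 102 106 100 125 122 113  97  81  79  68  85 144 170]
 [219 244 187 158 110 111 108  89  87  92  99  81  76  93 115 160 168]
 [235 239 239 227 195 116  91 105 114  85  72  77 111 143 155 172 150]]
[[     0      0    640    400 255944]
 [   282    204     10     11     56]] [[319.5073 199.4981]
 [285.9107 208.2679]]
spindle [285.9107 208.2679] [[0.5061 0.2608 0.1   ]]
plate centre in mount -0.02071140987676751 0.004617608600273632
pred knob px [[320.957  211.7326]] [[300.4186 197.2078]] guide [[303.1199 209.8816]] [[304.4722 186.3849]] spindle side [[308.0927 177.7139]]
```

```bash
python3 - <<'E'
from h import *
np.set_printoptions(precision=4,suppress=True)
f=robot.grab_frame("top"); g=robot.grab_frame("side")
gray=cv2.cvtColor(f["pixels"],cv2.COLOR_BGR2GRAY).astype(float)
w=np.clip(gray[206:215,282:291]-115,0,105); v,u=np.mgrid[206:215,282:291]
c=np.array([(w*u).sum(),(w*v).sum()])/w.sum(); print("spindle px",c,"area px",w.sum()/105, "expect",np.pi*(11/1000*proj(f,[[.5,.26,.1],[.6,.26,.1]]).ptp() if 0 else 0)**2)
A=ray(f,c,.1)[0]; print("axis",A)
uu=np.array([np.cos(1.3996),np.sin(1.3996)])
print("from plate", np.array([.4980,.2412])+.02*uu)
print("plate ctr rel", (np.array([.4980,.2412])-A[:2])@uu, (np.array([.4980,.2412])-A[:2])@[-uu[1],uu[0]])
# side: plate corners
im=g["pixels"]; m=(im.min(-1)>165).astype(np.uint8); m[:165]=0;m[230:]=0;m[:,:275]=0;m[:,345:]=0
cs,_=cv2.findContours(m,cv2.RETR_EXTERNAL,cv2.CHAIN_APPROX_NONE)
c=max(cs,key=cv2.contourArea).reshape(-1,2)
W=ray(g,c,.014)[:,:2]; low=W[(W@uu)<0.45]
print("side plate rect",cv2.minAreaRect(W.astype(np.float32)))
gs=cv2.cvtColor(im,cv2.COLOR_BGR2GRAY)
# Knob in top: gray rows
print(gray[206:218,306:326].astype(int))
for d in (0,.0): print("pred",proj(f,np.r_[A[:2]-uu*.1165,.084]),proj(g,np.r_[A[:2]-uu*.1165,.084]),proj(g,np.r_[A[:2],.1]))
z=cv2.resize(im[170:210,290:330],None,fx=15,fy=15,interpolation=cv2.INTER_CUBIC); cv2.imwrite("pics/sidez2.png",z)
E
```

```text
spindle px [285.7825 209.5369] area px 31.523809523809526 expect 0.0
axis [0.5019 0.2616 0.1   ]
from plate [0.5014 0.2609]
plate ctr rel -0.020727405273060724 0.000331750090117913
side plate rect ((0.5058633685112, 0.25659313797950745), (0.2614133656024933, 0.13061389327049255), 79.9278564453125)
[[242 243 241 242 242 242 242 242 242 242 242 241 241 241 242 244 243 147
   36  53]
 [235 244 243 242 243 242 242 242 241 241 241 240 241 241 241 243 238 112
   34  44]
 [221 237 243 242 243 242 242 242 243 242 243 243 243 243 244 245 237  99
   32  39]
 [204 220 246 244 245 246 246 245 245 245 241 221 218 213 219 238 234  77
   33  55]
 [185 213 239 202 205 205 203 206 207 208 199 191 188 179 169 204 232  67
   40  54]
 [182 192 201 165 161 156 149 146 150 145 171 211 204 195 180 198 226  51
   44  47]
 [179 178 216 220 222 220 219 213 209 212 218 225 222 215 210 212 221  41
   43  56]
 [144 142 176 179 184 179 188 185 193 193 198 224 223 218 213 215 211  49
   50  59]
 [115 133 171 170 173 169 169 171 173 168 168 210 209 214 204 179 169  43
   40  50]
 [109 144 175 173 175 172 172 174 174 171 172 185 191 192 181 144 142  38
   42  42]
 [115 148 177 176 174 173 176 175 176 174 167 144 148 152 188 217 174  39
   54  65]
 [123 153 176 175 177 175 175 174 173 176 167 160 157 195 243 245 169  33
   50  65]]
pred [[320.8505 213.0049]] [[299.0944 197.0903]] [[306.874  177.6165]]
pred [[320.8505 213.0049]] [[299.0944 197.0903]] [[306.874  177.6165]]
```

View pics/sidez2.png

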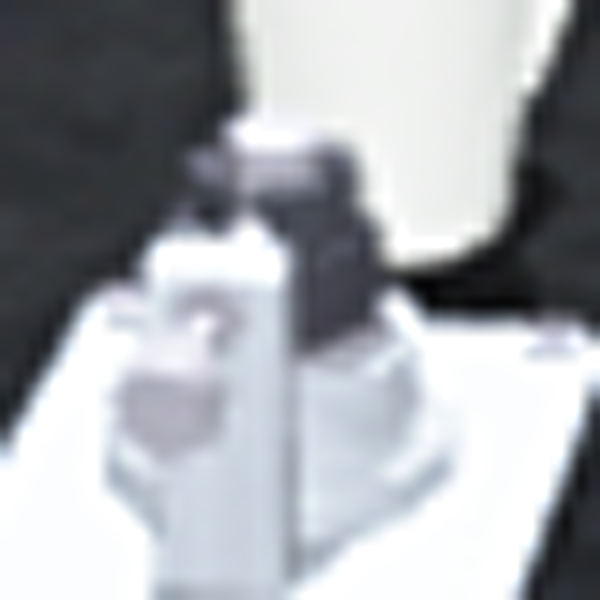

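```bash
cat >> h.py <<'E'
from scipy.spatial.transform import Rotation as Ro
def tool(s=None):
    s=s or robot.state(); q=s["eef_rot"]; return np.array(s["tool_pos"]),Ro.from_quat([q[1],q[2],q[3],q[0]])
def need(p,yaw_y=None,s=None):
    s=s or robot.state(); t,R=tool(s); d=R.inv().apply(np.array(p)-t)*100
    ty=R.as_matrix()[:,1]; a=np.degrees(np.arctan2(ty[1],ty[0]))
    tz=R.as_matrix()[:,2]
    turn=None if yaw_y is None else (a-yaw_y+90)%180-90
    print("shift cm",d.round(2),"turn",turn if turn is None else round(turn,2),"| y-azim",round(a,2),"tilt",tz[:2].round(4),"j7",round(float(s["joint_positions"][6]),3),"t",s["clock"],"F",np.round(s["wrist_force"],2),"M",np.round(s["moment"],3),"gap",round(float(s["finger_gap"]),4))
E
python3 - <<'E'
from h import *
f=robot.grab_frame("top"); g=robot.grab_frame("side")
need([.502,.261,.2],25.05)
u=np.array([np.cos(1.3996),np.sin(1.3996)]);v=np.array([-u[1],u[0]]);A=np.array([.5016,.2612])
C=np.array([np.r_[A-.02*u+a*u*.1+b*v*.065,.014] for a,b in((-1,-1),(-1,1),(1,1),(1,-1))])
for n,h in(("top",f),("side",g)):
    im=cv2.resize(h["pixels"],None,fx=10,fy=10,interpolation=cv2.INTER_CUBIC)
    for p in [*C,np.r_[A,.1],np.r_[A-u*.1165,.084],np.r_[A-u*.057,.094]]:
        q=(proj(h,p)[0]+.5)*10-.5; cv2.circle(im,tuple(int(x) for x in q),6,(0,0,255),2)
    o=(2550,1850) if n=="top" else (2700,1680)
    cv2.imwrite(f"pics/{n}ov.png",im[o[1]:o[1]+600,o[0]:o[0]+800])
E
```

```text
shift cm [-42.45 -30.09   3.66] turn 51.04 | y-azim 76.09 tilt [-0.     -0.0001] j7 -0.083 t 0.5 F [-0.25  0.15  0.11] M [-0.054  0.009 -0.007] gap 0.0879
```

View pics/topov.png

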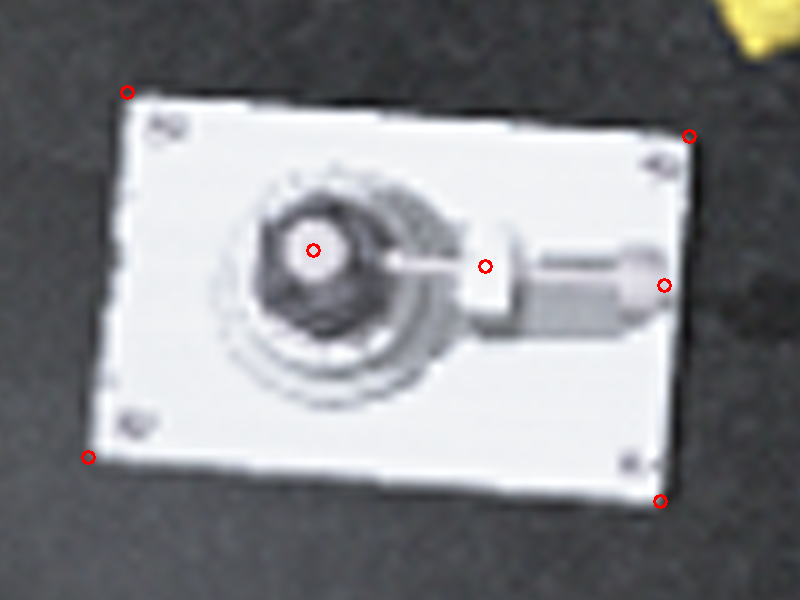

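View pics/sideov.png

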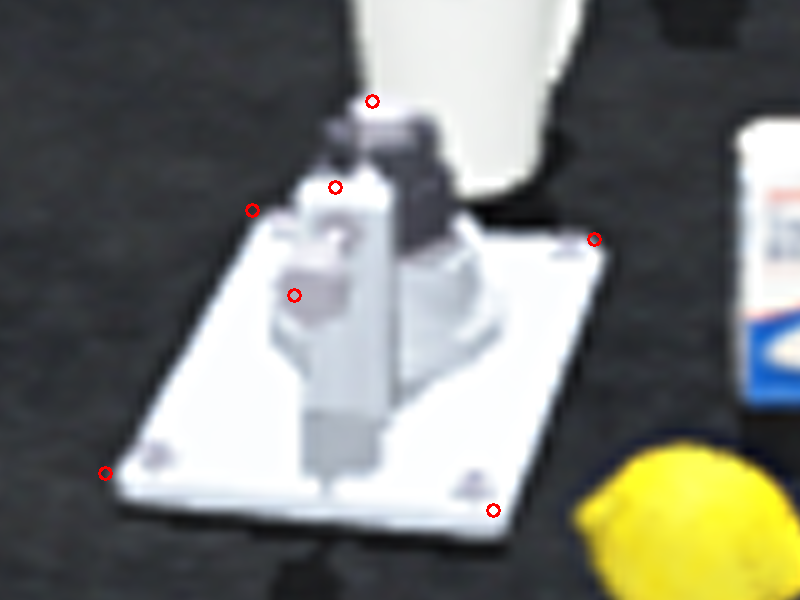

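Overlay: in the top view the predicted points fit within about 0.5 px. In the side view they all sit about 1 px too far left and too high, which is a calibration bias. I'll move to a hover and use the fingers themselves as the reference.

```bash
python3 -m creep '[[[-3,-2,0],4],[[-7,-5,0],9],[[-11,-8,0],14],[[-15,-11,0],19],[[-19,-13.5,0],24],[[-23,-16.5,0.5],29],[[-27,-19.5,1],34],[[-31,-22.5,1.5],39],[[-35,-25,2],44],[[-38,-27,3],48]]' 0; python3 -c "
from h import *
need([.502,.261,.2],25.05)"
```

```text
clock: 1.5
tool_pos: [0.4687, 0.2992, 0.2075]
eef_rot: [0.001, 0.517, 0.856, 0.001]
wrist_force: [-0.4, -0.1, -1.1]
finger_gap: 0.0877
shift cm [-4.93  1.17  0.75] turn 2.7 | y-azim 27.75 tilt [0.0022 0.0009] j7 -0.074 t 1.5 F [-0.39 -0.13 -1.11] M [ 0.007 -0.016  0.001] gap 0.0877
```

```bash
python3 -m creep '[[[-2.5,0.6,0.4],1.5],[[-4.9,1.2,0.75],2.7],[[-4.9,1.2,0.75],2.7],[[-4.9,1.2,0.75],2.7]]' 0.2; python3 - <<'E'
from h import *
need([.502,.261,.2],25.05)
f=robot.grab_frame("top"); g=robot.grab_frame("side")
t,R=tool()
# expected finger features: inner faces at gap/2, tips +14mm
gap=robot.state()["finger_gap"]; print(t,gap)
pts=[t+R.apply([0,s*(gap/2+.007),.014]) for s in(-1,1)]+[t]
for n,h in(("top",f),("side",g)):
    im=cv2.resize(h["pixels"],None,fx=8,fy=8,interpolation=cv2.INTER_CUBIC)
    for p in pts:
        q=(proj(h,p)[0]+.5)*8-.5; cv2.circle(im,tuple(int(x) for x in q),5,(0,255,0),2)
    c=proj(h,t)[0]*8; o=(int(c[0])-400,max(0,int(c[1])-300))
    print(n,o); cv2.imwrite(f"pics/{n}h.png",im[o[1]:o[1]+600,o[0]:o[0]+800])
E
```

```text
clock: 1.9
tool_pos: [0.5021, 0.2615, 0.2]
eef_rot: [0.0, 0.537, 0.843, 0.001]
wrist_force: [-0.7, 0.8, -0.0]
finger_gap: 0.0704
shift cm [-0.04 -0.03  0.  ] turn -0.03 | y-azim 25.02 tilt [0.0019 0.0012] j7 -0.013 t 1.9 F [-0.66  0.77 -0.  ] M [-0.068  0.063 -0.047] gap 0.0704
[0.5013097  0.26281592 0.20009244] 0.07002236306772008
top (1860, 1335)
side (2049, 898)
```

View pics/toph.png

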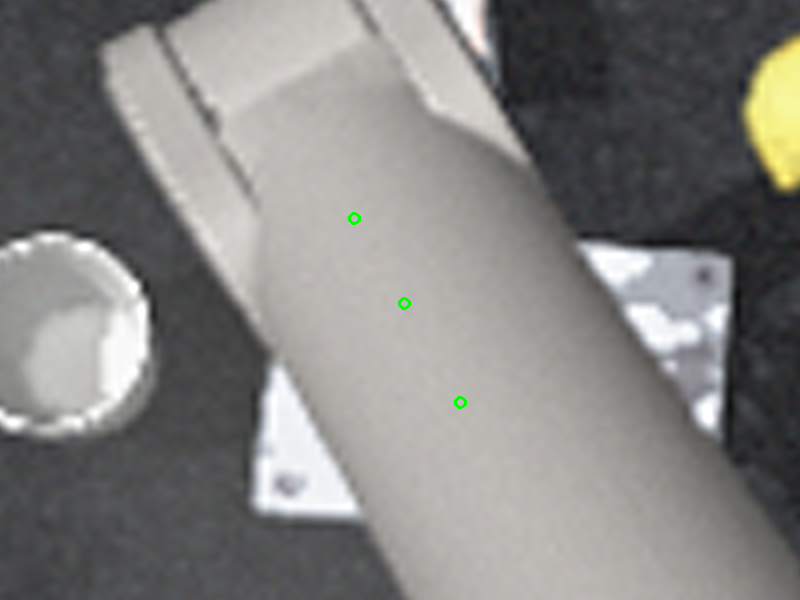

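View pics/sideh.png

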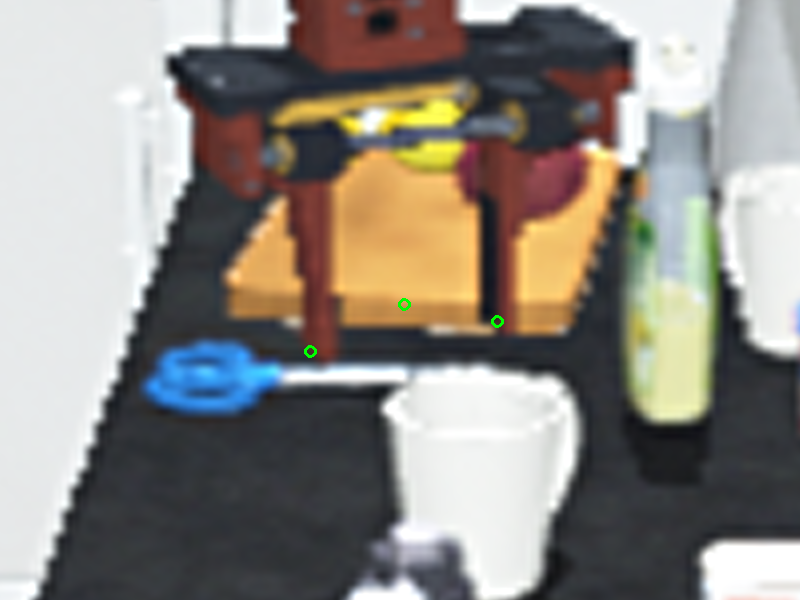

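The fingertips in the side view sit about 1.3 px right of and 0.8 px below their prediction. That is the same bias the mount showed, so the top-view axis (0.5016, 0.2612) agrees with the arm. Now descending.

```bash
python3 -m creep '[[[0,0,3],0],[[0,0,6],0],[[0,0,8],0],[[0,0,8],0]]' 0.2; python3 - <<'E'
from h import *
need([.5016,.2612,.071],25.05)
g=robot.grab_frame("side")
im=cv2.resize(g["pixels"][140:215,275:345],None,fx=8,fy=8,interpolation=cv2.INTER_CUBIC)
t,R=tool(); gap=robot.state()["finger_gap"]
cv2.imwrite("pics/side_d.png",im)
E
```

```text
clock: 2.4
tool_pos: [0.4988, 0.2635, 0.1177]
eef_rot: [-0.001, 0.535, 0.845, -0.001]
wrist_force: [-1.3, 0.3, 0.8]
finger_gap: 0.0699
shift cm [-0.33  0.16  4.67] turn 0.28 | y-azim 25.33 tilt [-0.0027 -0.0007] j7 0.032 t 2.4 F [-1.34  0.34  0.81] M [-0.107 -0.027 -0.004] gap 0.0699
```

View pics/side_d.png

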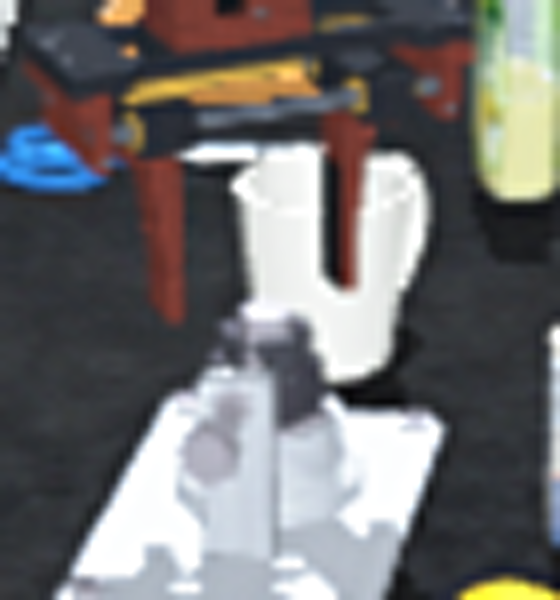

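```bash
python3 - <<'E'
from h import *
g=robot.grab_frame("side")
t,R=tool(); gap=robot.state()["finger_gap"]; print(t)
def Z(p): return ((proj(g,p)[0]-[275,140]+.5)*8-.5).round(1)
for s in(-1,1):
  for a in(-.010,.010):
    print(s,a,Z(t+R.apply([a,s*gap/2,.014])),Z(t+R.apply([a,s*(gap/2+.0135),.014])))
for p in ([.5016,.2612,.1],[.5016,.2612-.011,.1],[.5016-.011,.2612,.1],[.5016+.011,.2612,.1]): print(Z(p))
px=g["pixels"][168:186,288:330]
print(cv2.cvtColor(px,cv2.COLOR_BGR2GRAY)[8:16])
E
```

```text
[0.50111938 0.26398641 0.12054929]
-1 -0.01 [188.7 311.2] [158.8 316.8]
-1 0.01 [171.5 293.5] [141.9 298.9]
1 -0.01 [341.5 282.8] [370.  277.5]
1 0.01 [322.7 265.7] [351.  260.5]
[257.9 304.8]
[256.7 315.5]
[232.2 304.6]
[283.5 304.9]
[[ 51  53  52  53  54  57  63  65  76  78  65  56  55  54  52  49  42  55
  141 228 233 235 238 240 241 243 244 246 250 251 250 241 241 237 232 227
  200 111  47  50  54  57]
 [ 50  54  54  53  51  52  59  65  74  78  64  55  53  53  50  45  43  80
  174 241 240 241 241 241 243 243 244 244 245 245 245 242 240 235 233 228
  188  61  39  48  51  55]
 [ 50  49  53  53  52  50  50  60  73  76  64  53  53  52  47  45  74 185
  255 252 249 249 246 239 244 245 245 244 243 243 242 241 239 235 233 218
  155  51  42  48  48  50]
 [ 54  51  51  52  54  54  51  54  68  73  58  54  56  51  52  61  85 172
  247 254 255 250 220 176 193 220 247 245 243 243 242 240 237 235 234 216
  140  52  48  52  54  52]
 [ 50  50  49  50  51  54  53  52  54  56  53  53  53  57  83 120 119 133
  181 195 196 191 162 117 114 162 239 247 244 242 242 240 237 235 234 208
  107  50  54  57  55  52]
 [ 52  50  49  49  49  50  51  52  50  53  53  53  52  53  75 116 124 126
  177 183 181 179 159 111  80 117 212 248 244 242 241 240 237 235 234 201
   71  23  36  52  56  57]
 [ 52  51  49  49  52  52  50  52  53  53  50  54  56  54  64  78  90 112
  166 149 138 134 122 101  72 111 211 251 245 243 241 239 237 234 234 199
   72  25  29  42  56  56]
 [ 55  55  55  52  52  50  52  52  54  54  53  56  54  67  84  66  68  92
  124  92  88  87  78  75  71 111 208 252 247 243 240 240 237 235 230 191
   61  23  29  41  53  51]]
```

```bash
python3 -c "
from h import *
need([.5022,.2612,.071],25.05)"; python3 -m creep '[[[0,0,0],0],[[0,0,0],0],[[0,0,0],0]]'; python3 -c "
from h import *
need([.5022,.2612,.071],25.05)"
```

```text
shift cm [-0.3  -0.03  4.95] turn 0.22 | y-azim 25.27 tilt [0.0016 0.0019] j7 0.032 t 2.5 F [-0.34  0.49  0.29] M [-0.12   0.03  -0.033] gap 0.0705
clock: 2.8
tool_pos: [0.5016, 0.2645, 0.1215]
eef_rot: [0.0, 0.535, 0.845, 0.002]
wrist_force: [1.0, 0.2, -0.2]
finger_gap: 0.0702
shift cm [-0.33 -0.1   5.05] turn 0.23 | y-azim 25.28 tilt [0.003  0.0032] j7 0.032 t 2.8 F [ 0.99  0.19 -0.18] M [-0.043  0.02   0.025] gap 0.0702
```

```bash
python3 -m creep '[[[-0.3,-0.1,2],0],[[-0.3,-0.1,4],0],[[-0.3,-0.1,4.9],0],[[-0.3,-0.1,4.9],0],[[-0.3,-0.1,4.9],0],[[-0.3,-0.1,4.9],0]]'; python3 -c "
from h import *
need([.5022,.2612,.071],25.05)"
```

```text
clock: 3.4
tool_pos: [0.5027, 0.2618, 0.0734]
eef_rot: [0.001, 0.535, 0.845, 0.003]
wrist_force: [-0.4, -0.6, 1.3]
finger_gap: 0.0699
shift cm [-0.03 -0.08  0.24] turn 0.23 | y-azim 25.28 tilt [0.0043 0.004 ] j7 0.065 t 3.4 F [-0.39 -0.59  1.27] M [-0.051  0.01  -0.01 ] gap 0.0699
```

```bash
python3 -m creep '[[[0,-0.05,0.15],0.2],[[0,-0.05,0.15],0.2],[[0,-0.05,0.15],0.2],[[0,-0.05,0.15],0.2]]' 0.46;python3 -c "
from h import *
need([.5022,.2612,.071],25.05)"
```

```text
clock: 3.8
tool_pos: [0.5023, 0.2617, 0.0721]
eef_rot: [0.001, 0.537, 0.844, 0.003]
wrist_force: [0.3, -1.0, 0.4]
finger_gap: 0.0478
shift cm [-0.04 -0.03  0.11] turn 0.03 | y-azim 25.08 tilt [0.0045 0.0042] j7 0.063 t 3.8 F [ 0.27 -0.99  0.36] M [-0.05   0.078 -0.   ] gap 0.0478
```

```bash
python3 -m creep '[[[0,0,0],0],[[0,0,0],0],[[0,0,0],0],[[0,0,0],0]]' 1;python3 -c "
from h import *
need([.5022,.2612,.071],25.05)"
```

```text
clock: 4.2
tool_pos: [0.5034, 0.2622, 0.0723]
eef_rot: [0.001, 0.537, 0.844, 0.004]
wrist_force: [4.7, 3.2, -4.1]
finger_gap: 0.0437
shift cm [-0.04 -0.16  0.13] turn 0.02 | y-azim 25.07 tilt [0.0066 0.0051] j7 0.063 t 4.2 F [ 4.67  3.19 -4.06] M [ 0.337 -0.856 -0.134] gap 0.0437
```

```bash
python3 -m creep '[[[0,0.1,0],0],[[0,0.1,0],0],[[0,0.1,0],0]]' 1;python3 -c "
from h import *
need([.5022,.2612,.071],25.05)"
```

```text
clock: 4.5
tool_pos: [0.5036, 0.2623, 0.0722]
eef_rot: [0.001, 0.537, 0.844, 0.003]
wrist_force: [-2.3, -1.0, 3.3]
finger_gap: 0.0442
shift cm [-0.04 -0.17  0.12] turn 0.01 | y-azim 25.06 tilt [0.0049 0.0045] j7 0.063 t 4.5 F [-2.32 -1.01  3.28] M [-0.331  0.76  -0.112] gap 0.0442
```

```bash
python3 -m creep '[[[0,0,0],3],[[0,0,0],6],[[0,0,0],6],[[0,0,0],6]]' 1;python3 -c "
from h import *
need([.5036,.2623,.072],25.05)"
```

```text
clock: 4.9
tool_pos: [0.5036, 0.2622, 0.0723]
eef_rot: [0.001, 0.58, 0.815, 0.003]
wrist_force: [-0.4, -0.3, 2.0]
finger_gap: 0.0441
shift cm [0.   0.01 0.03] turn -5.93 | y-azim 19.12 tilt [0.005  0.0045] j7 -0.02 t 4.9 F [-0.42 -0.32  1.96] M [-0.137  0.209 -0.147] gap 0.0441
```

```bash
python3 -m creep '[[[0,0,0],4],[[0,0,0],8],[[0,0,0],8],[[0,0,0],8]]' 1;python3 -c "
from h import *
need([.5036,.2623,.072],25.05)"; python3 -m creep '[[[0,0,0],0],[[0,0,0],0]]' 1;python3 -c "
from h import *
need([.5036,.2623,.072],25.05)"
```

```text
clock: 5.3
tool_pos: [0.5036, 0.2623, 0.0722]
eef_rot: [0.001, 0.634, 0.773, 0.003]
wrist_force: [-0.0, -0.3, 1.7]
finger_gap: 0.044
shift cm [0.   0.   0.02] turn -13.81 | y-azim 11.24 tilt [0.0051 0.0045] j7 -0.129 t 5.3 F [-0.01 -0.26  1.65] M [-0.187  0.209 -0.173] gap 0.044
clock: 5.5
tool_pos: [0.5036, 0.2622, 0.0723]
eef_rot: [0.0, 0.634, 0.773, 0.003]
wrist_force: [-0.2, 0.7, 1.4]
finger_gap: 0.044
shift cm [0.01 0.   0.03] turn -13.76 | y-azim 11.29 tilt [0.005  0.0047] j7 -0.129 t 5.5 F [-0.18  0.73  1.39] M [-0.145  0.192 -0.128] gap 0.044
```

```bash
python3 - <<'E'
from h import *
f=robot.grab_frame("top");g=robot.grab_frame("side")
cv2.imwrite("pics/t5.png",cv2.resize(f["pixels"][185:245,255:335],None,fx=8,fy=8,interpolation=cv2.INTER_CUBIC))
cv2.imwrite("pics/s5.png",cv2.resize(g["pixels"][150:220,270:340],None,fx=8,fy=8,interpolation=cv2.INTER_CUBIC))
np.save("ref_side.npy",g["pixels"]);np.save("ref_top.npy",f["pixels"])
E
```

```text
(no output)
```

View pics/t5.png

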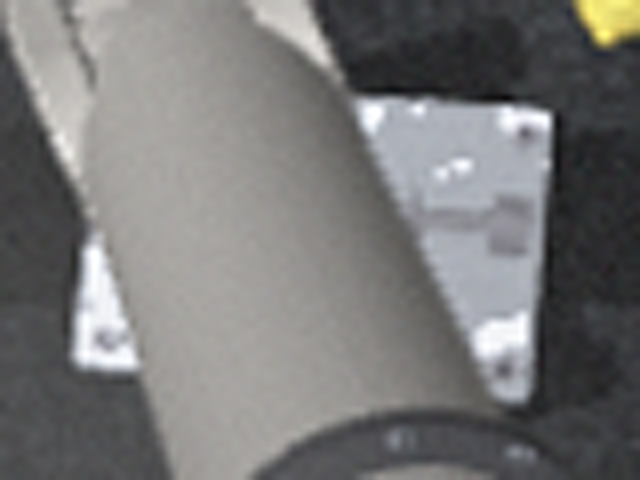

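View pics/s5.png

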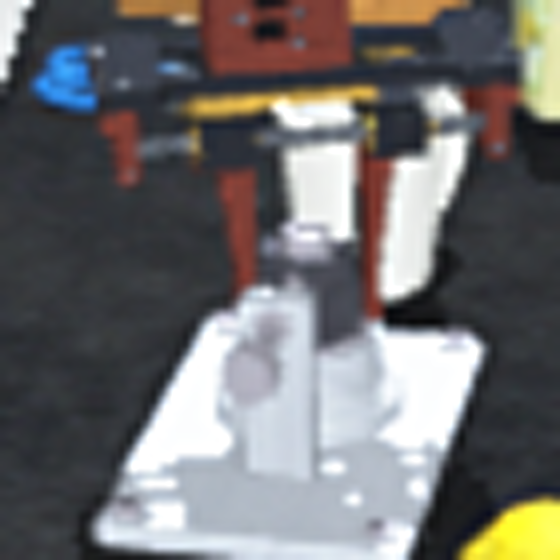

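The top view still shows the knob at columns 316–321, rows 209–216, so I can watch it jump about 3 px left when the pin drops in. In the side view the fingers are on the nut at about (300,180) and (317,180).

```bash
cat > chk.py <<'E'
from h import *
def chk():
    f=robot.grab_frame("top"); a=cv2.cvtColor(f["pixels"],cv2.COLOR_BGR2GRAY).astype(int)
    r=a[209:216,308:326]; print("knob rows mean",r[2:6].mean(0).astype(int))
    s=robot.state(); t,R=tool(s); ty=R.as_matrix()[:,1]; az=np.degrees(np.arctan2(ty[1],ty[0]))
    nut=80.2+75-(az+180); print("az %.2f nut %.3f rad"%(az,np.radians(nut)),"Mz %.3f"%s["moment"][2],"F",np.round(s["wrist_force"],1),"tcp",np.round(s["tool_pos"],4),"gap %.4f"%s["finger_gap"],"t",s["clock"])
if __name__=="__main__": chk()
E
python3 chk.py; python3 -m creep '[[[0,0,0],3],[[0,0,0],5],[[0,0,0],5]]' 1 >/dev/null; python3 chk.py
```

```text
knob rows mean [154 154 154 150 152 149 153 151 144 145 143 143 138 150 153  52  41  39]
az 11.27 nut -0.629 rad Mz -0.058 F [-0.2 -0.2  1. ] tcp [0.5036 0.2623 0.0723] gap 0.0439 t 5.65
knob rows mean [154 156 153 151 152 148 153 150 143 145 144 141 139 150 153  51  40  40]
az 6.28 nut -0.543 rad Mz -0.218 F [0.4 0.1 1.2] tcp [0.5036 0.2622 0.0722] gap 0.0442 t 6.0
```

```bash
python3 -m creep '[[[0,0,0],1.5],[[0,0,0],2.5],[[0,0,0],2.5]]' 1 >/dev/null; python3 chk.py
```

```text
knob rows mean [155 156 154 151 152 148 154 151 144 144 143 141 138 149 153  54  40  37]
az 3.77 nut -0.499 rad Mz -0.052 F [ 0.6 -0.2  0.8] tcp [0.5036 0.2622 0.0723] gap 0.0440 t 6.35
```

```bash
python3 -m creep '[[[0,0,0],1.5],[[0,0,0],2.5],[[0,0,0],2.5]]' 1 >/dev/null; python3 chk.py
```

```text
knob rows mean [154 153 153 150 150 150 153 151 144 145 142 140 140 150 154  51  40  39]
az 1.24 nut -0.454 rad Mz -0.081 F [ 0.  -0.7  1. ] tcp [0.5036 0.2622 0.0722] gap 0.0439 t 6.7
```

```bash
python3 -m creep '[[[0,0,0],1.5],[[0,0,0],2.5],[[0,0,0],2.5]]' 1 >/dev/null; python3 chk.py
```

```text
knob rows mean [155 155 153 150 152 148 153 150 144 145 143 141 140 151 154  53  40  39]
az -1.30 nut -0.410 rad Mz -0.041 F [0.7 0.5 0.6] tcp [0.5036 0.2622 0.0722] gap 0.0438 t 7.05
```

```bash
python3 -m creep '[[[0,0,0],1.5],[[0,0,0],2.5],[[0,0,0],2.5]]' 1 >/dev/null; python3 chk.py
```

```text
knob rows mean [155 155 152 150 153 150 154 152 142 145 143 141 140 151 153  53  38  41]
az -3.83 nut -0.366 rad Mz -0.044 F [-0.2 -0.3  0.3] tcp [0.5036 0.2622 0.0723] gap 0.0437 t 7.4
```

```bash
python3 -m creep '[[[0,0,0],1.5],[[0,0,0],2.5],[[0,0,0],2.5]]' 1 >/dev/null; python3 chk.py
```

```text
knob rows mean [154 154 155 150 152 148 153 151 143 147 142 142 139 150 153  52  41  39]
az -6.36 nut -0.322 rad Mz -0.040 F [-0.3 -1.   0.6] tcp [0.5037 0.2623 0.0723] gap 0.0437 t 7.75
```

```bash
python3 -m creep '[[[0,0,0],1.5],[[0,0,0],2.5],[[0,0,0],2.5]]' 1 >/dev/null; python3 chk.py
```

```text
knob rows mean [155 154 153 151 152 149 154 151 143 145 143 143 138 151 154  53  41  40]
az -8.89 nut -0.278 rad Mz -0.091 F [-0.2  0.3  0.2] tcp [0.5037 0.2622 0.0723] gap 0.0438 t 8.1
```

```bash
python3 -m creep '[[[0,0,0],1.5],[[0,0,0],2.5],[[0,0,0],2.5]]' 1 >/dev/null; python3 chk.py
```

```text
knob rows mean [155 153 154 150 150 149 153 152 143 146 143 141 140 151 154  52  38  38]
az -11.42 nut -0.233 rad Mz -0.060 F [ 0.3 -0.9 -0.4] tcp [0.5037 0.2622 0.0723] gap 0.0435 t 8.45
```

```bash
python3 -m creep '[[[0,0,0],1.5],[[0,0,0],2.5],[[0,0,0],2.5]]' 1 >/dev/null; python3 chk.py
```

```text
knob rows mean [154 155 154 150 152 150 153 151 144 145 143 141 139 151 153  54  40  43]
az -13.96 nut -0.189 rad Mz -0.092 F [0.4 0.  1. ] tcp [0.5037 0.2623 0.0723] gap 0.0438 t 8.8
```

```bash
python3 -m creep '[[[0,0,0],1.5],[[0,0,0],2.5],[[0,0,0],2.5]]' 1 >/dev/null; python3 chk.py
```

```text
knob rows mean [156 155 155 152 151 150 154 152 142 145 143 140 140 150 154  53  41  39]
az -16.49 nut -0.145 rad Mz -0.067 F [-0.1  0.3  0.3] tcp [0.5037 0.2622 0.0723] gap 0.0440 t 9.15
```

```bash
python3 -m creep '[[[0,0,0],1.5],[[0,0,0],2.5],[[0,0,0],2.5]]' 1 >/dev/null; python3 chk.py
```

```text
knob rows mean [154 154 154 152 151 149 154 151 144 146 143 145 140 148 152  52  40  39]
az -19.02 nut -0.101 rad Mz -0.022 F [0.1 0.3 0.4] tcp [0.5037 0.2622 0.0722] gap 0.0436 t 9.5
```

```bash
python3 -m creep '[[[0,0,0],1.5],[[0,0,0],2.5],[[0,0,0],2.5]]' 1 >/dev/null; python3 chk.py; python3 - <<'E'
from h import *
f=robot.grab_frame("top");g=robot.grab_frame("side")
a=cv2.resize(f["pixels"][190:230,295:335],None,fx=10,fy=10,interpolation=cv2.INTER_CUBIC)
b=cv2.resize(g["pixels"][165:215,285:325],None,fx=10,fy=10,interpolation=cv2.INTER_CUBIC)[:500]
a=cv2.copyMakeBorder(a,0,100,0,0,cv2.BORDER_CONSTANT)
cv2.imwrite("pics/c1.png",np.hstack([a,b]))
E
```

```text
knob rows mean [155 154 153 151 153 149 153 150 143 147 143 142 139 151 153  52  42  39]
az -21.55 nut -0.057 rad Mz -0.050 F [ 0.7 -0.2  1. ] tcp [0.5037 0.2622 0.0723] gap 0.0442 t 9.85
```

View pics/c1.png

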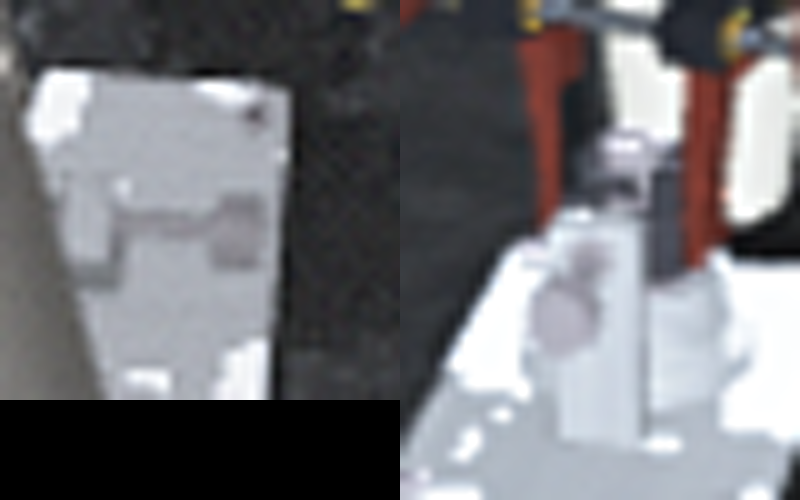

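The slot is now visible in the side view at about (307.7,184), nearly facing the camera. I estimate about 10° remain, so I continue in smaller steps.

```bash
python3 -m creep '[[[0,0,0],1],[[0,0,0],2],[[0,0,0],2]]' 1 >/dev/null; python3 chk.py
```

```text
knob rows mean [155 154 154 151 153 150 153 151 143 145 143 141 138 151 154  53  39  39]
az -23.57 nut -0.021 rad Mz -0.040 F [ 0.8 -0.1  1.3] tcp [0.5037 0.2623 0.0723] gap 0.0444 t 10.3
```

```bash
python3 -m creep '[[[0,0,0],1],[[0,0,0],2],[[0,0,0],2]]' 1 >/dev/null; python3 chk.py
```

```text
knob rows mean [155 154 154 153 151 149 153 152 147 144 141 141 139 150 154  52  39  40]
az -25.61 nut 0.014 rad Mz -0.068 F [ 0.3 -0.1  0.6] tcp [0.5037 0.2623 0.0723] gap 0.0436 t 10.65
```

```bash
python3 -m creep '[[[0,0,0],1],[[0,0,0],2],[[0,0,0],2]]' 1 >/dev/null; python3 chk.py
```

```text
knob rows mean [155 155 153 151 151 149 154 151 147 145 144 141 138 152 154  53  39  38]
az -27.64 nut 0.050 rad Mz -0.054 F [ 0.3 -0.6 -0.7] tcp [0.5037 0.2623 0.0723] gap 0.0437 t 11.0
```

```bash
python3 -m creep '[[[0,0,0],1],[[0,0,0],2],[[0,0,0],2]]' 1 >/dev/null; python3 chk.py
```

```text
knob rows mean [154 155 155 151 151 150 153 152 148 144 141 140 140 152 154  53  39  37]
az -29.67 nut 0.085 rad Mz -0.100 F [-0.3  0.4  0.2] tcp [0.5037 0.2622 0.0722] gap 0.0439 t 11.35
```

```bash
python3 -m creep '[[[0,0,0],1],[[0,0,0],1.5],[[0,0,0],1.5]]' 1 >/dev/null; python3 chk.py
```

```text
knob rows mean [155 154 154 151 150 149 154 149 143 144 144 141 139 149 152  53  38  39]
az -31.18 nut 0.111 rad Mz 0.021 F [ 0.4 -0.4  0.1] tcp [0.5037 0.2622 0.0723] gap 0.0440 t 11.7
```

```bash
python3 -m creep '[[[0,0,0],1],[[0,0,0],1.5],[[0,0,0],1.5]]' 1 >/dev/null; python3 chk.py
```

```text
knob rows mean [154 154 155 150 151 150 155 149 138 145 143 140 140 150 153  55  39  40]
az -32.70 nut 0.138 rad Mz 0.012 F [ 1.  -0.3 -0.2] tcp [0.5037 0.2622 0.0723] gap 0.0439 t 12.05
```

```bash
python3 -m creep '[[[0,0,0],1],[[0,0,0],1.5],[[0,0,0],1.5]]' 1 >/dev/null; python3 chk.py;  python3 - <<'E'
from h import *
f=robot.grab_frame("top");g=robot.grab_frame("side")
a=cv2.resize(f["pixels"][190:230,295:335],None,fx=10,fy=10,interpolation=cv2.INTER_CUBIC)
b=cv2.resize(g["pixels"][165:215,285:325],None,fx=10,fy=10,interpolation=cv2.INTER_CUBIC)[:500]
a=cv2.copyMakeBorder(a,0,100,0,0,cv2.BORDER_CONSTANT)
cv2.imwrite("pics/c2.png",np.hstack([a,b]))
E
```

```text
knob rows mean [155 153 153 152 151 149 155 149 139 144 143 141 144 160 154  52  42  41]
az -34.22 nut 0.164 rad Mz -0.047 F [-0.  -1.2  0.7] tcp [0.5037 0.2622 0.0723] gap 0.0440 t 12.4
```

View pics/c2.png

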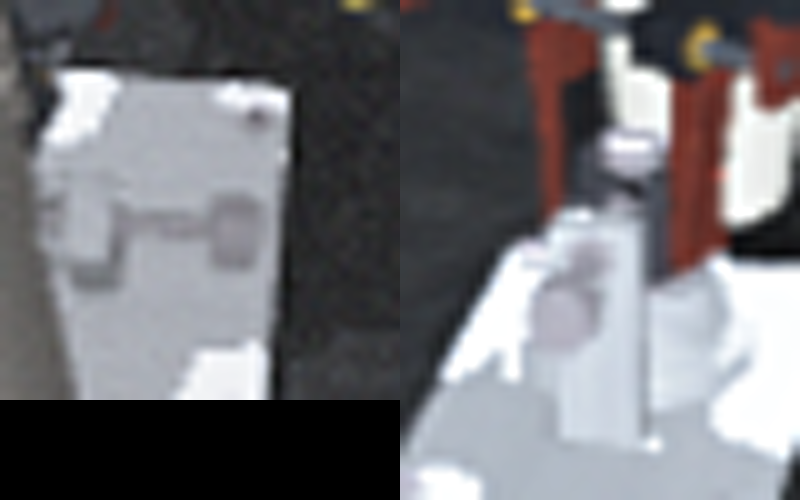

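Not dropped yet: the knob is still at (318.5,213) in the top view, and the slot is still seen at about (307.5,183.5) in the side view.

```bash
python3 -m creep '[[[0,0,0],1],[[0,0,0],1.5],[[0,0,0],1.5]]' 1 >/dev/null; python3 chk.py
```

```text
knob rows mean [155 155 154 151 150 148 154 149 141 143 142 142 144 162 152  53  42  37]
az -35.73 nut 0.191 rad Mz 0.031 F [ 0.6 -0.5  0.4] tcp [0.5038 0.2622 0.0723] gap 0.0442 t 12.85
```

```bash
python3 -m creep '[[[0,0,0],1],[[0,0,0],1.5],[[0,0,0],1.5]]' 1 >/dev/null; python3 chk.py
```

```text
knob rows mean [153 154 155 148 152 149 154 151 143 143 140 138 148 176 152  53  38  40]
az -37.24 nut 0.217 rad Mz 0.003 F [ 0.6 -1.1 -0.2] tcp [0.5038 0.2622 0.0723] gap 0.0439 t 13.2
```

```bash
python3 -m creep '[[[0,0,0],1],[[0,0,0],1.5],[[0,0,0],1.5]]' 1 >/dev/null; python3 chk.py
```

```text
knob rows mean [154 155 154 149 151 149 153 147 144 142 143 139 149 178 152  52  38  37]
az -38.75 nut 0.244 rad Mz 0.034 F [-0.2 -0.8  0.5] tcp [0.5037 0.2622 0.0723] gap 0.0440 t 13.55
```

```bash
python3 -m creep '[[[0,0,0],1],[[0,0,0],1.5],[[0,0,0],1.5]]' 1 >/dev/null; python3 chk.py
```

```text
knob rows mean [156 153 153 151 152 147 142 145 143 142 139 148 175 176 152  52  41  38]
az -40.28 nut 0.270 rad Mz -0.003 F [-0.3 -0.6  0.8] tcp [0.5038 0.2622 0.0723] gap 0.0439 t 13.9
```

The knob's dark band moved left by about 2 px, so the pin appears to have dropped. I check again at rest.

```bash
python3 -m creep '[[[0,0,0],0],[[0,0,0],0]]' 1 >/dev/null; python3 chk.py
```

```text
knob rows mean [154 153 154 150 152 145 141 145 143 142 137 148 176 176 151  48  41  38]
az -40.28 nut 0.270 rad Mz -0.037 F [0.1 0.3 1. ] tcp [0.5038 0.2622 0.0723] gap 0.0440 t 14.15
```

```bash
python3 -m creep '[[[0,0,0],0.5],[[0,0,0],1],[[0,0,0],1]]' 1 >/dev/null; python3 chk.py;
```

```text
knob rows mean [155 154 154 150 150 144 140 144 141 140 147 166 175 176 152  50  40  40]
az -41.29 nut 0.288 rad Mz 0.035 F [ 0.7 -0.2  0.3] tcp [0.5038 0.2622 0.0723] gap 0.0438 t 14.5
```

```bash
python3 -m creep '[[[0,0,0],0.5],[[0,0,0],0.5],[[0,0,0],0.5]]' 1 >/dev/null; python3 chk.py;
```

```text
knob rows mean [156 154 153 151 151 147 141 144 142 140 145 166 175 175 152  53  38  38]
az -41.80 nut 0.297 rad Mz 0.035 F [-0.  -0.3  0.6] tcp [0.5038 0.2622 0.0723] gap 0.0438 t 14.85
```

```bash
python3 -m creep '[[[0,0,0],0.5],[[0,0,0],0.5],[[0,0,0],0.5]]' 1 >/dev/null; python3 chk.py;
```

```text
knob rows mean [154 155 153 151 153 147 141 143 142 140 144 166 174 175 152  52  40  40]
az -42.31 nut 0.306 rad Mz 0.070 F [ 0.1 -0.8  0.4] tcp [0.5038 0.2621 0.0722] gap 0.0436 t 15.2
```

```bash
python3 -m creep '[[[0,0,0],0.5],[[0,0,0],0.5],[[0,0,0],0.5]]' 1 >/dev/null; python3 chk.py;
```

```text
knob rows mean [155 154 153 149 151 146 143 145 142 139 146 167 175 175 152  52  39  38]
az -42.81 nut 0.314 rad Mz 0.058 F [ 0.1 -1.1  0.5] tcp [0.5038 0.2622 0.0723] gap 0.0440 t 15.55
```

```bash
python3 -m creep '[[[0,0,0],0.5],[[0,0,0],0.5],[[0,0,0],0.5]]' 1 >/dev/null; python3 chk.py;
```

```text
knob rows mean [155 153 152 151 151 146 141 144 142 140 146 167 174 175 151  51  41  39]
az -43.32 nut 0.323 rad Mz 0.026 F [ 1.2 -0.   0.5] tcp [0.5038 0.2622 0.0723] gap 0.0438 t 15.9
```

```bash
python3 -m creep '[[[0,0,0],0.4],[[0,0,0],0.4],[[0,0,0],0.4]]' 1 >/dev/null; python3 chk.py;
```

```text
knob rows mean [154 153 155 151 151 146 143 145 141 139 146 167 174 176 151  52  42  38]
az -43.73 nut 0.330 rad Mz 0.090 F [0.2 0.2 0.2] tcp [0.5038 0.2621 0.0723] gap 0.0438 t 16.25
```

```bash
python3 -m creep '[[[0,0,0],0.4],[[0,0,0],0.4],[[0,0,0],0.4]]' 1 >/dev/null; python3 chk.py;
```

```text
knob rows mean [156 154 152 150 152 144 144 144 143 141 146 166 175 175 150  52  43  39]
az -44.13 nut 0.337 rad Mz 0.111 F [ 1.3 -0.4  0.7] tcp [0.5038 0.2621 0.0723] gap 0.0439 t 16.6
```

```bash
python3 -m creep '[[[0,0,0],0.3],[[0,0,0],0.3],[[0,0,0],0.3]]' 1 >/dev/null; python3 chk.py;
```

```text
knob rows mean [154 155 152 149 152 145 143 144 143 140 144 167 175 176 152  51  40  39]
az -44.44 nut 0.343 rad Mz 0.126 F [ 0.7 -0.7 -0.3] tcp [0.5038 0.2621 0.0723] gap 0.0438 t 16.95
```

```bash
python3 -m creep '[[[0,0,0],0.3],[[0,0,0],0.3],[[0,0,0],0.3]]' 1 >/dev/null; python3 chk.py;
```

```text
knob rows mean [154 153 153 150 152 146 144 144 141 141 146 166 176 176 152  50  40  38]
az -44.74 nut 0.348 rad Mz 0.131 F [ 0.3 -0.1  0.9] tcp [0.5038 0.2621 0.0723] gap 0.0434 t 17.3
```

```bash
python3 -m creep '[[[0,0,0],0.3],[[0,0,0],0.3],[[0,0,0],0.3]]' 1 >/dev/null; python3 chk.py;
```

```text
knob rows mean [153 154 154 152 151 147 143 143 142 139 146 167 175 174 150  54  39  40]
az -45.04 nut 0.353 rad Mz 0.121 F [-0.4 -0.2  1.5] tcp [0.5037 0.2621 0.0723] gap 0.0437 t 17.65
```

```bash
python3 -m creep '[[[0,0,0],0.3],[[0,0,0],0.3],[[0,0,0],0.3]]' 1 >/dev/null; python3 chk.py;
```

```text
knob rows mean [155 153 153 149 152 145 143 144 143 140 144 166 175 175 151  51  40  38]
az -45.35 nut 0.359 rad Mz 0.094 F [0.6 0.1 0.2] tcp [0.5038 0.2621 0.0723] gap 0.0439 t 18.0
```

```bash
python3 -m creep '[[[0,0,0],0.3],[[0,0,0],0.3],[[0,0,0],0.3]]' 1 >/dev/null; python3 chk.py;
```

```text
knob rows mean [156 154 153 151 152 148 143 144 143 140 146 167 175 174 152  53  40  38]
az -45.65 nut 0.364 rad Mz 0.122 F [ 0.4 -0.   1. ] tcp [0.5038 0.2621 0.0723] gap 0.0443 t 18.35
```

```bash
python3 -m creep '[[[0,0,0],0.3],[[0,0,0],0.3],[[0,0,0],0.3]]' 1 >/dev/null; python3 chk.py;
```

```text
knob rows mean [154 154 152 151 151 146 144 144 141 140 144 167 174 173 152  52  38  39]
az -45.95 nut 0.369 rad Mz 0.098 F [ 0.9 -0.5  0.3] tcp [0.5038 0.2622 0.0723] gap 0.0435 t 18.7
```

```bash
python3 -m creep '[[[0,0,0],0.3],[[0,0,0],0.3],[[0,0,0],0.3]]' 1 >/dev/null; python3 chk.py;
```

```text
knob rows mean [155 153 153 151 152 147 144 144 143 140 145 166 175 175 151  53  40  38]
az -46.26 nut 0.374 rad Mz 0.095 F [ 0.2 -0.7  0.6] tcp [0.5038 0.2622 0.0723] gap 0.0439 t 19.05
```

```bash
python3 -m creep '[[[0,0,0],0.3],[[0,0,0],0.3],[[0,0,0],0.3]]' 1 >/dev/null; python3 chk.py;
```

```text
knob rows mean [155 153 153 151 151 146 143 144 140 140 144 166 176 175 150  53  40  38]
az -46.56 nut 0.380 rad Mz 0.057 F [ 0.2 -0.7  1.6] tcp [0.5038 0.2622 0.0723] gap 0.0438 t 19.4
```

```bash
python3 -m creep '[[[0,0,0],0.3],[[0,0,0],0.3],[[0,0,0],0.3]]' 1 >/dev/null; python3 chk.py;
```

```text
knob rows mean [153 154 153 151 151 145 143 143 143 141 144 166 175 174 150  52  38  36]
az -46.87 nut 0.385 rad Mz 0.090 F [ 1.6 -0.1  0.6] tcp [0.5038 0.2621 0.0722] gap 0.0439 t 19.75
```

```bash
python3 -m creep '[[[0,0,0],0.3],[[0,0,0],0.3],[[0,0,0],0.3]]' 1 >/dev/null; python3 chk.py;
```

```text
knob rows mean [155 152 153 151 151 147 144 145 144 140 146 166 174 176 152  52  40  41]
az -47.17 nut 0.390 rad Mz 0.167 F [ 0.3 -0.7 -0.6] tcp [0.5038 0.2621 0.0722] gap 0.0443 t 20.1
```

```bash
python3 -m creep '[[[0,0,0],0.2],[[0,0,0],0.2]]' 1 >/dev/null; python3 chk.py;
```

```text
knob rows mean [155 153 152 152 151 146 144 144 142 140 145 166 176 175 151  53  36  39]
az -47.37 nut 0.394 rad Mz 0.086 F [-0.1 -0.8  0.6] tcp [0.5038 0.2621 0.0722] gap 0.0439 t 20.35
```

```bash
python3 -m creep '[[[0,0,0],0.3],[[0,0,0],0.3]]' 1 >/dev/null; python3 chk.py;
```

```text
knob rows mean [155 154 153 150 151 146 145 143 142 139 143 168 174 176 151  51  41  38]
az -47.68 nut 0.399 rad Mz 0.157 F [ 0.1 -0.1  0.9] tcp [0.5038 0.2622 0.0723] gap 0.0441 t 20.6
```

```bash
cat >> chk.py <<'E'
    s=robot.state(); print("tau",np.round(s["joint_efforts"],3),"M",np.round(s["moment"],3))
E
python3 -m creep '[[[0,0,0],0.3],[[0,0,0],0.3]]' 1 >/dev/null; python3 chk.py;
```

```text
File "chk.py", line 8
    s=robot.state(); print("tau",np.round(s["joint_efforts"],3),"M",np.round(s["moment"],3))
IndentationError: unexpected indent
```

```bash
sed -i 's/^    s=robot.state(); print("tau"/s=robot.state(); print("tau"/' chk.py; python3 chk.py
```

```text
knob rows mean [157 154 153 150 151 146 144 144 142 139 145 165 177 175 153  55  36  39]
az -47.98 nut 0.405 rad Mz 0.142 F [ 0.7 -0.3 -0.8] tcp [0.5038 0.2621 0.0723] gap 0.0441 t 20.85
tau [ -0.29  -48.506  10.094 -17.549  -0.397   0.141  -0.139] M [-0.389 -0.139  0.142]
```

```bash
python3 -m creep '[[[0,0,0],0.3],[[0,0,0],0.3]]' 1 >/dev/null; python3 chk.py
```

```text
knob rows mean [155 154 152 150 153 146 143 144 141 140 145 166 175 175 151  52  40  41]
az -48.29 nut 0.410 rad Mz 0.118 F [ 0.1 -0.7  1.3] tcp [0.5038 0.2622 0.0723] gap 0.0439 t 21.1
tau [ -0.295 -48.517  10.121 -17.528  -0.412   0.145  -0.159] M [-0.456 -0.051  0.118]
```

```bash
python3 - <<'E'
from h import *
f=robot.grab_frame("top");g=robot.grab_frame("side")
a=cv2.resize(f["pixels"][190:230,290:330],None,fx=10,fy=10,interpolation=cv2.INTER_CUBIC)
b=cv2.resize(g["pixels"][165:205,287:327],None,fx=12,fy=12,interpolation=cv2.INTER_CUBIC)[:400,:400]
cv2.imwrite("pics/c3.png",np.hstack([a,b]))
E
```

```text
(no output)
```

View pics/c3.png

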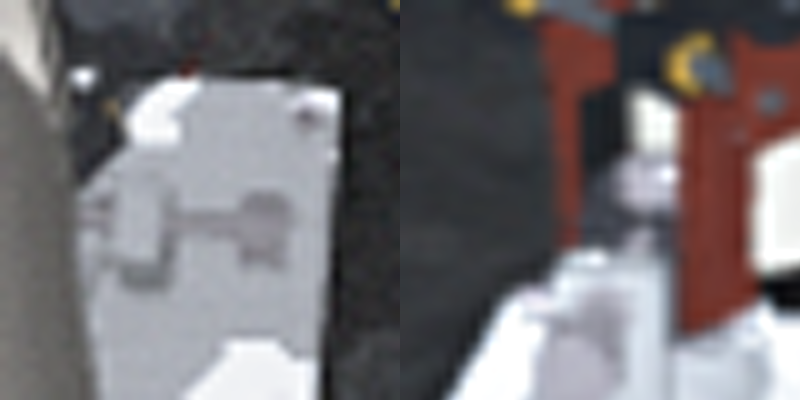

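The 40 N ↔ 0.45 N m given in the task implies a contact radius of about 11 mm, so the total play is about 10°. The stop should therefore come at about -49 to -50°. I continue finely and watch tau7.

```bash
python3 -m creep '[[[0,0,0],0.3],[[0,0,0],0.3]]' 1 >/dev/null; python3 chk.py
```

```text
knob rows mean [152 154 153 150 150 147 143 144 143 139 146 167 176 175 152  50  37  39]
az -48.59 nut 0.415 rad Mz 0.199 F [0.2 0.1 0. ] tcp [0.5038 0.2621 0.0723] gap 0.0437 t 21.45
tau [ -0.295 -48.536  10.149 -17.502  -0.429   0.153  -0.183] M [-0.353 -0.042  0.199]
```

```bash
python3 -m creep '[[[0,0,0],0.2],[[0,0,0],0.2]]' 1 >/dev/null; python3 chk.py
```

```text
knob rows mean [156 154 152 151 150 148 144 143 142 140 146 167 175 174 152  53  39  41]
az -48.79 nut 0.419 rad Mz 0.172 F [ 0.4 -0.5 -0.5] tcp [0.5038 0.2621 0.0723] gap 0.0443 t 21.7
tau [ -0.285 -48.546  10.179 -17.485  -0.458   0.155  -0.213] M [-0.386 -0.06   0.172]
```

```bash
python3 -m creep '[[[0,0,0],0.3],[[0,0,0],0.3]]' 1 >/dev/null; python3 chk.py
```

```text
knob rows mean [154 153 155 152 151 148 143 144 142 141 145 167 174 175 152  50  41  36]
az -49.10 nut 0.424 rad Mz 0.263 F [ 0.4 -1.  -0.1] tcp [0.5039 0.2621 0.0723] gap 0.0438 t 21.95
tau [ -0.306 -48.559  10.2   -17.46   -0.46    0.162  -0.227] M [-0.366 -0.017  0.263]
```

```bash
python3 -m creep '[[[0,0,0],0.3],[[0,0,0],0.3]]' 1 >/dev/null; python3 chk.py
```

```text
knob rows mean [155 155 152 152 152 146 144 142 145 139 144 167 175 174 150  53  41  38]
az -49.40 nut 0.429 rad Mz 0.262 F [ 1.4 -1.2  0.4] tcp [0.5038 0.2621 0.0722] gap 0.0440 t 22.2
tau [ -0.315 -48.576  10.228 -17.434  -0.48    0.167  -0.255] M [-0.374 -0.091  0.262]
```

```bash
python3 -m creep '[[[0,0,0],0.3],[[0,0,0],0.3]]' 1 >/dev/null; python3 chk.py
```

```text
knob rows mean [153 152 155 150 151 146 144 142 142 140 145 167 174 176 151  53  41  40]
az -49.70 nut 0.435 rad Mz 0.257 F [ 0.9 -0.9 -0.5] tcp [0.5038 0.2621 0.0723] gap 0.0436 t 22.45
tau [ -0.322 -48.593  10.259 -17.406  -0.5     0.172  -0.285] M [-0.401 -0.035  0.257]
```

```bash
python3 -m creep '[[[0,0,0],0.4],[[0,0,0],0.4]]' 1 >/dev/null; python3 chk.py
```

```text
knob rows mean [154 154 152 151 151 146 144 143 142 141 146 167 175 175 150  53  41  41]
az -50.11 nut 0.442 rad Mz 0.239 F [ 1.4 -0.6 -0.9] tcp [0.5039 0.2621 0.0723] gap 0.0438 t 22.7
tau [ -0.348 -48.617  10.291 -17.368  -0.513   0.181  -0.313] M [-0.33  -0.014  0.239]
```

```bash
python3 -m creep '[[[0,0,0],0.4],[[0,0,0],0.4]]' 1 >/dev/null; python3 chk.py
```

```text
knob rows mean [154 153 153 151 151 147 142 144 144 138 145 168 174 176 150  52  42  38]
az -50.51 nut 0.449 rad Mz 0.326 F [ 0.7  0.  -0.1] tcp [0.5039 0.2621 0.0723] gap 0.0439 t 22.95
tau [ -0.364 -48.643  10.33  -17.33   -0.543   0.189  -0.357] M [-0.3   -0.075  0.326]
```

The torque has climbed from about 0.12 to 0.33–0.36 N m and the knob has moved in about 3 px. The nut is against the pin, so I stop here, release and lift.

```bash
python3 -m creep '[[[0,0,0],0],[[0,0,0],0],[[0,0,0],0]]' 0.3; python3 chk.py
```

```text
clock: 23.25
tool_pos: [0.5037, 0.2623, 0.0722]
eef_rot: [-0.001, 0.941, 0.338, 0.003]
wrist_force: [-0.0, 0.0, 0.3]
finger_gap: 0.0606
knob rows mean [154 154 152 151 152 146 143 145 141 140 145 167 174 176 151  51  40  38]
az -50.53 nut 0.449 rad Mz 0.042 F [-0.   1.  -0.2] tcp [0.5037 0.2622 0.0722] gap 0.0616 t 23.3
tau [-5.0000e-03 -4.8418e+01  1.0740e+01 -1.7655e+01 -4.2000e-02 -7.1000e-02
 -3.0000e-03] M [-0.036  0.109  0.042]
```

```bash
python3 -m creep '[[[0,0,-3],0],[[0,0,-6],0],[[0,0,-9.5],0],[[0,0,-9.5],0],[[0,0,-9.5],0]]' 0.3; python3 - <<'E'
from h import *
u=np.array([np.cos(1.3996),np.sin(1.3996)]); A=np.array([.5037,.2622])
need(np.r_[A-u*.15,.165],-9.8)
g=robot.grab_frame("side"); f=robot.grab_frame("top")
a=cv2.resize(f["pixels"][190:230,280:330],None,fx=8,fy=8,interpolation=cv2.INTER_CUBIC)
b=cv2.resize(g["pixels"][165:205,282:332],None,fx=8,fy=8,interpolation=cv2.INTER_CUBIC)
cv2.imwrite("pics/c4.png",np.hstack([a,b]))
E
```

```text
clock: 23.8
tool_pos: [0.5033, 0.2622, 0.1676]
eef_rot: [-0.002, 0.941, 0.338, 0.004]
wrist_force: [-0.5, 1.7, 0.5]
finger_gap: 0.0614
shift cm [-11.34   9.81   0.15] turn -40.71 | y-azim -50.51 tilt [0.0063 0.0063] j7 -1.079 t 23.8 F [-0.46  1.66  0.54] M [-0.064  0.176  0.009] gap 0.0614
```

View pics/c4.png

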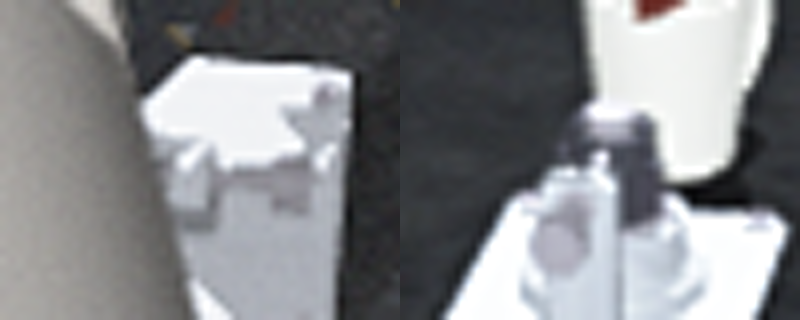

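The nut is clear, the knob sits at about (302,195) in the side view, and the slot is now behind the post, in line with the pin. Next I move to the knob side.

```bash
python3 -m creep '[[[-2.5,2,0],-8],[[-5,4.5,0],-16],[[-8,7,0],-24],[[-10,9,0],-32],[[-11.3,9.8,0],-40],[[-11.3,9.8,0],-40.7],[[-11.3,9.8,0],-40.7],[[-11.3,9.8,0],-40.7]]' 1; python3 - <<'E'
from h import *
u=np.array([np.cos(1.3996),np.sin(1.3996)]); A=np.array([.5037,.2622])
need(np.r_[A-u*.15,.086],-9.8)
f=robot.grab_frame("top");g=robot.grab_frame("side")
a=cv2.resize(f["pixels"][180:230,280:340],None,fx=6,fy=6,interpolation=cv2.INTER_CUBIC)
b=cv2.resize(g["pixels"][155:205,272:332],None,fx=6,fy=6,interpolation=cv2.INTER_CUBIC)
cv2.imwrite("pics/c5.png",np.hstack([a,b]))
E
```

```text
clock: 24.7
tool_pos: [0.4775, 0.1155, 0.165]
eef_rot: [-0.0, 0.765, 0.644, 0.003]
wrist_force: [0.7, 0.6, 0.2]
finger_gap: 0.0015
shift cm [-0.13  0.06  7.9 ] turn -0.07 | y-azim -9.87 tilt [0.0035 0.004 ] j7 -0.277 t 24.7 F [0.66 0.62 0.2 ] M [-0.097  0.072 -0.006] gap 0.0015
```

View pics/c5.png

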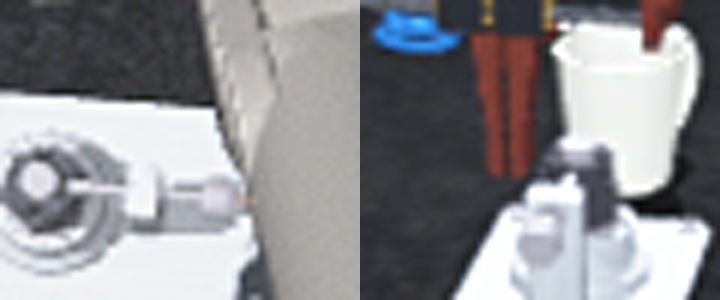

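```bash
python3 - <<'E'
from h import *
f=robot.grab_frame("top")
a=cv2.cvtColor(f["pixels"],cv2.COLOR_BGR2GRAY).astype(int); print(a[204:220,308:324])
u=np.array([np.cos(1.3996),np.sin(1.3996)]); A=np.array([.5037,.2622]);v=np.array([-u[1],u[0]])
for p in((286.2-.3,209.4),(316.6,211.3)):
    for z in(.084,.096,.1): q=ray(f,p,z)[0,:2]-A; print(p,z,q@u,q@v)
E
python3 -m creep '[[[-0.1,0,3],0],[[-0.1,0,6],0],[[-0.1,0,7.9],0],[[-0.1,0,7.9],0],[[-0.1,0,7.9],0]]' 1; python3 -c "
from h import *
u=np.array([np.cos(1.3996),np.sin(1.3996)]); A=np.array([.5037,.2622])
need(np.r_[A-u*.15,.086],-9.8)
t,R=tool(); d=t[:2]-A; print(d@u,d@[-u[1],u[0]])"
```

```text
[[242 242 242 242 241 241 242 243 234 131 108 143 172 197 175 162]
 [242 242 243 242 242 243 242 243 245 223 101 140 158 202 172 158]
 [242 242 242 242 242 242 242 242 244 238 165 126 142 199 168 156]
 [243 243 242 242 242 242 242 242 243 244 225 109 145 197 159 152]
 [243 243 242 242 242 243 243 244 245 245 243 183 141 176 156 154]
 [245 245 245 246 245 244 229 209 205 204 229 239 173 151 145 156]
 [240 204 207 203 206 205 197 190 182 177 187 192 184 137 144 152]
 [201 165 160 157 149 162 214 211 203 197 181 174 207 122 142 150]
 [219 219 219 220 215 215 224 222 219 212 180 165 184 125 141 152]
 [174 179 187 177 181 200 224 219 219 212 186 173 174 136 158 146]
 [167 171 170 166 171 185 213 204 208 204 179 177 162 123 139 143]
 [179 176 174 173 173 176 177 180 188 186 179 168 163 142 129 143]
 [178 175 175 174 178 167 156 158 159 148 155 205 243 231 126 142]
 [175 176 177 176 176 174 168 170 165 162 162 207 248 241 120 136]
 [170 171 171 169 173 169 169 170 173 204 240 242 246 240 153 129]
 [239 239 240 239 239 240 239 239 238 239 244 243 244 241 161 116]]
(285.9, 209.4) 0.084 0.00035663722219139867 -0.001341116532342515
(285.9, 209.4) 0.096 -0.0008714134174326812 0.0005793237142283288
(285.9, 209.4) 0.1 -0.0012807636306407318 0.0012194704630851976
(316.6, 211.3) 0.084 -0.10278214065221424 -0.0029408166095694186
(316.6, 211.3) 0.096 -0.1031248772407605 -0.0010066449907148646
(316.6, 211.3) 0.1 -0.1032391227702759 -0.0003619211177633664
clock: 25.35
tool_pos: [0.4778, 0.1148, 0.0864]
eef_rot: [-0.0, 0.765, 0.644, 0.002]
wrist_force: [1.0, 0.2, 0.4]
finger_gap: 0.0008
shift cm [-0.03  0.04  0.04] turn 0.01 | y-azim -9.79 tilt [0.0034 0.0033] j7 -0.159 t 25.35 F [0.96 0.18 0.35] M [-0.071  0.015 -0.034] gap 0.0008
-0.14967979788920413 0.0003661936526052965
```

```bash
cat > p.py <<'E'
from h import *
u=np.array([np.cos(1.3996),np.sin(1.3996)]); A=np.array([.5037,.2622])
s=robot.state(); t,R=tool(s); d=t[:2]-A; F=np.array(s["wrist_force"])
print("along %.4f lat %.4f z %.4f"%(d@u,d@[-u[1],u[0]],t[2]),"Fu %.2f"%(F[:2]@u),"F",F.round(1),"tau",np.round(s["joint_efforts"][[0,2,4]],2),"t",s["clock"])
E
python3 -m creep '[[[1,0,0],0],[[2,0,0],0],[[2.5,0,0],0],[[2.5,0,0],0]]' 1 >/dev/null; python3 p.py
```

```text
along -0.1229 lat 0.0003 z 0.0869 Fu 0.98 F [ 0.1  1.  -0.7] tau [-0.27  6.83 -0.08] t 25.75
```

```bash
python3 -m creep '[[[0.2,0,0],0],[[0.4,0,0],0],[[0.4,0,0],0]]' 1 >/dev/null; python3 p.py; python3 -m creep '[[[0.1,0,0],0],[[0.2,0,0],0],[[0.2,0,0],0]]' 1 >/dev/null; python3 p.py
```

```text
along -0.1188 lat 0.0003 z 0.0870 Fu 0.11 F [-0.7  0.2 -0.1] tau [-0.12  6.95 -0.06] t 26.05
along -0.1180 lat 0.0003 z 0.0869 Fu -4.56 F [-0.9 -4.5  2.5] tau [-2.29  4.69 -0.96] t 26.35
```

Contact at -0.118 with 4.6 N, so home should read about -0.094. Now pressing gently.

```bash
python3 -m creep '[[[0.2,0,0],0],[[0.2,0,0],0],[[0.2,0,0],0]]' 1 >/dev/null; python3 p.py
```

```text
along -0.1174 lat 0.0003 z 0.0869 Fu -5.57 F [-0.3 -5.6  2.5] tau [-2.52  4.37 -1.11] t 26.65
```

```bash
python3 -m creep '[[[0.2,0,0],0],[[0.3,0,0],0],[[0.3,0,0],0]]' 1 >/dev/null; python3 p.py
```

```text
along -0.1165 lat 0.0003 z 0.0868 Fu -7.13 F [-1.8 -6.9  4.3] tau [-3.42  3.45 -1.47] t 26.95
```

```bash
python3 -m creep '[[[0.2,0,0],0],[[0.3,0,0],0],[[0.3,0,0],0]]' 1 >/dev/null; python3 p.py
```

```text
along -0.1136 lat 0.0002 z 0.0868 Fu -1.77 F [ 0.3 -1.9 -1.1] tau [-0.39  6.75 -0.27] t 27.25
```

```bash
python3 -m creep '[[[0.2,0,0],0],[[0.4,0,0],0],[[0.6,0,0],0],[[0.6,0,0],0]]' 1 >/dev/null; python3 p.py
```

```text
along -0.1081 lat 0.0003 z 0.0868 Fu -3.68 F [-0.3 -3.7  1.7] tau [-1.79  5.37 -0.79] t 27.65
```

```bash
python3 -m creep '[[[0.2,0,0],0],[[0.4,0,0],0],[[0.6,0,0],0],[[0.6,0,0],0]]' 1 >/dev/null; python3 p.py
```

```text
along -0.1025 lat 0.0003 z 0.0867 Fu -3.60 F [-0.6 -3.6  2.2] tau [-1.66  5.53 -0.75] t 28.05
```

```bash
python3 -m creep '[[[0.2,0,0],0],[[0.4,0,0],0],[[0.6,0,0],0],[[0.6,0,0],0]]' 1 >/dev/null; python3 p.py
```

```text
along -0.0970 lat 0.0003 z 0.0867 Fu -5.00 F [-0.5 -5.   2.5] tau [-1.96  5.29 -0.87] t 28.45
```

```bash
python3 -m creep '[[[0.15,0,0],0],[[0.3,0,0],0],[[0.3,0,0],0]]' 1 >/dev/null; python3 p.py
```

```text
along -0.0949 lat 0.0003 z 0.0867 Fu -5.64 F [-0.3 -5.7  3.4] tau [-2.61  4.64 -1.14] t 28.75
```

```bash
python3 -m creep '[[[0.2,0,0],0],[[0.2,0,0],0],[[0.2,0,0],0]]' 1 >/dev/null; python3 p.py
```

```text
along -0.0941 lat 0.0003 z 0.0867 Fu -6.93 F [-1.7 -6.7  3.9] tau [-3.2   4.04 -1.39] t 29.05
```

```bash
python3 -m creep '[[[0.25,0,0],0],[[0.25,0,0],0],[[0.25,0,0],0]]' 1 >/dev/null; python3 p.py
```

```text
along -0.0939 lat 0.0003 z 0.0867 Fu -10.23 F [ -1.7 -10.1   5.2] tau [-4.36  2.85 -1.89] t 29.35
```

The TCP stopped at -0.0939, 24.1 mm from first contact, and the force rose to 10 N with almost no motion. That means the pin is at its home stop. Backing off to check.

```bash
python3 -m creep '[[[-1,0,0],0],[[-3,0,0],0],[[-5,0,0],0],[[-6,0,-3],0],[[-6,0,-8],0],[[-6,0,-10],0],[[-6,0,-10],0]]' 1; python3 - <<'E'
from h import *
f=robot.grab_frame("top");g=robot.grab_frame("side")
a=cv2.resize(f["pixels"][185:235,265:325],None,fx=6,fy=6,interpolation=cv2.INTER_CUBIC)
b=cv2.resize(g["pixels"][155:205,272:332],None,fx=6,fy=6,interpolation=cv2.INTER_CUBIC)
cv2.imwrite("pics/c6.png",np.hstack([a,b])); cv2.imwrite("pics/topfin.png",f["pixels"])
gr=cv2.cvtColor(f["pixels"],cv2.COLOR_BGR2GRAY).astype(int); print(gr[207:218,302:324])
u=np.array([np.cos(1.3996),np.sin(1.3996)]); A=np.array([.5037,.2622])
for d in(.0825,.0985-.01+.0,.1065,.1165): print(d,proj(f,np.r_[A-u*d,.090]))
print(robot.state()["wrist_force"],robot.state()["clock"])
E
```

```text
clock: 30.05
tool_pos: [0.4791, 0.1128, 0.19]
eef_rot: [0.002, 0.767, 0.642, 0.001]
wrist_force: [0.0, 0.3, -0.3]
finger_gap: 0.0002
[[243 243 238 231 237 246 245 245 243 243 242 241 241 242 241 241 242 244
  225 133 178 162]
 [247 243 240 232 210 212 236 231 236 245 243 243 243 243 242 242 242 244
  238 140 154 156]
 [248 244 243 236 192 165 189 179 181 219 247 245 245 245 245 245 245 245
  237 144 133 156]
 [234 244 244 236 194 204 196 189 179 174 206 205 206 207 206 204 204 226
  238 113 125 157]
 [243 244 244 242 201 226 220 216 199 157 171 172 169 168 166 167 168 184
  189 119 135 164]
 [246 243 244 238 182 226 222 221 202 154 173 174 173 171 172 169 169 170
  155 120 117 146]
 [246 243 244 235 156 216 217 216 205 166 181 174 175 178 176 175 179 177
  174 159 132 134]
 [248 245 246 236 147 193 193 197 185 151 174 172 175 174 177 173 175 178
  178 169 131 124]
 [236 244 246 235 114 137 154 162 162 160 171 177 172 174 173 173 176 174
  177 165 119 130]
 [161 174 174 164 118 148 169 165 174 176 179 175 177 175 176 170 171 173
  176 159 109 134]
 [127 126 125 124 122 156 176 175 176 172 173 173 175 176 174 170 168 170
  172 152 131 181]]
0.0825 [[310.4400491  211.41038918]]
0.08850000000000001 [[312.23269751 211.54898425]]
0.1065 [[317.61189432 211.96486624]]
0.1165 [[320.60114847 212.19597452]]
[-0.24304627  0.78234147 -0.24201942] 30.15
```

View pics/c6.png

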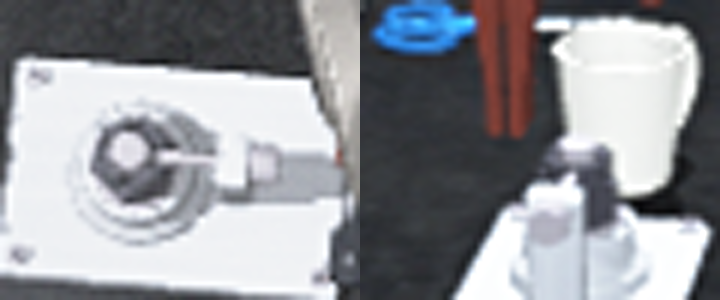

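In the top view the knob is now against the post, with its outer face at column about 310.7 (home prediction 310.4). The robot is clear and the mug, lemon and salt box are untouched. Handing in.

```bash
python3 -c "
from station import robot
print(robot.hand_in(), robot.state()['clock'])"
```

```text
the job is handed in; nothing more can be done
the job is handed in; nothing more can be done
```

The nut is tightened to the next slot and the lock pin is pressed fully home. I handed the job in at about 30 s (limit 69 s), with the arm clear of everything.

- **Nut:** I gripped it on the flats farthest from the pin and turned it about 76° clockwise. The pin dropped in at about 0.27 rad; the top view showed the knob jump about 3 px, roughly 10 mm. I then crept on until the torque had climbed about 0.22 N m and released, at about 0.45 rad. No turn was reversed and no slot was skipped.
- **Pin:** I pressed the knob with the closed fingers at about 4–7 N. It moved 24.1 mm from first contact and stopped hard; the force reached about 10 N at the stop. In the last top view the knob's face was at column 310.7, against 310.4 predicted for home.

**Checks that disagreed:**
- **Stop position:** the stop came about 4° later than the 1 mm play at the crown's rim suggests. It does fit the roughly 11 mm contact radius implied by the task's force and torque figures.
- **Torque reading:** the sensed wrist torque drifted from about -0.15 to +0.1 N m as the nut turned. The 0.22 N m climb is therefore approximate, though the last joint's torque showed about the same (to 0.36 N m).
- **Side camera:** it was about 1 px off, and the fingertips and the mount showed the same offset.

I did not touch the mug, lemon or salt box, but I did not measure whether they had moved.

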